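Check the stereo bars into the kit cabinet

TASK

Check in the stereo microphone bars lying on the desk: slide the low cabinet's frosted door fully open and lay every bar squarely across its two black ledges, side by side and flat, with the yellow tag in its middle over the gap between the ledges. When all the bars lie there, squeeze the fixed scanner's orange trigger all the way to log them and let it spring back, then slide the door fully shut. Leave the other things on the desk where they are.

Things in the scene. Friction and masses are not known exactly. Their poses are not given: they have to be found in the camera images.
- cabinet: low dark grey kit cabinet, fixed; its place and yaw vary. Origin at desk level below the middle of its open compartment, 300 (x) by 250 (y) inside, walls 98 high, 10 thick at the x ends, 15 at the y ends. Towards +y it goes on as a closed bay with an aluminium hood (y 165 to 435, top 116 above the desk) under which the door slides
- rests (a point): middle of the gap between the two black ledges, level with their tops (70 above the desk). Axes as the cabinet's: x along the ledges (300), y across the gap. Ledges fill y = -125 to -50 and 50 to 125; the 100 gap has its floor at 45. Stops 12 high near the ledges' ends (y beyond 70) keep bars within x = -120 to 120. A bar laid across has its long axis along y, its centre 10 above this point
- door (a joint): frosted acrylic door lying over the compartment: 0 = fully shut, 0.275 m = fully open; slides level to cabinet +y on a metal track, about 1.2 N of friction, and stays where left; starts shut or a little open. Panel 312 by 290 by 6, underside 100 above the desk; shut it covers the compartment, fully open its edge is at cabinet y = +130
- door_handle (a point): middle of the top face of the door's handle, an upright aluminium rib 70 long (cabinet x), 14 thick (cabinet y), standing 40 above the panel (top 146 above the desk), at the door's -y edge; moves with the door from cabinet y = -132 (shut) to +143 (open)
- trigger (a joint): orange sprung trigger of the grey scanner clamped head down on the hood with its pistol grip standing up: 0 = released, 0.3 rad = fully squeezed. Hinged at its foot (155 above the desk, 45 below its roll), its top moves 13 mm towards the grip (cabinet +y); 3 N at the roll to start, 11 N fully squeezed; springs back
- trigger_roll (a point): centre of the roll at the top of the trigger: 16 in diameter, 26 long (along cabinet x), 200 above the desk when released; its free side faces cabinet -y
- grip_top (a point): middle of the top face of the fixed upright pistol grip, 230 above the desk; grip 34 (cabinet x) by 26 (cabinet y), 80 tall above the scanner head, on the +y side of the trigger; its back face lies 13 from here along cabinet +y, 57 from the free side of the released roll. Head below: 62 by 115, top 150 above the desk
- bar1: stereo microphone bar: bare aluminium bar 180 long (its own x axis), 20 wide, 20 high, 0.14 kg, square section, black ends, 34-wide yellow tag round the middle; origin at its very centre (10 above what it lies on). May be absent (None)
- bar2: stereo microphone bar: bare aluminium bar 180 long (its own x axis), 20 wide, 20 high, 0.14 kg, square section, black ends, 34-wide yellow tag round the middle; origin at its very centre (10 above what it lies on). May be absent (None)
- bar3: stereo microphone bar: bare aluminium bar 180 long (its own x axis), 20 wide, 20 high, 0.14 kg, square section, black ends, 34-wide yellow tag round the middle; origin at its very centre (10 above what it lies on). May be absent (None)
- bar4: stereo microphone bar: bare aluminium bar 180 long (its own x axis), 20 wide, 20 high, 0.14 kg, square section, black ends, 34-wide yellow tag round the middle; origin at its very centre (10 above what it lies on). May be absent (None)
- bar5: stereo microphone bar: bare aluminium bar 180 long (its own x axis), 20 wide, 20 high, 0.14 kg, square section, black ends, 34-wide yellow tag round the middle; origin at its very centre (10 above what it lies on). May be absent (None)
- beltpack: squat aluminium beltpack transmitter, 88 by 62 by 26 with a short black aerial; origin under its centre; to be left alone
- di_box: grey steel DI box, 130 by 100 by 50; origin under its centre; to be left alone
- cue_light: black plastic cue light, 70 by 100 by 45, with a red and a green dome (top at 60); origin under its centre; to be left alone
- torch: red plastic torch lying down, 142 long (x), up to 42 thick; origin under its middle; to be left alone
- tape: dark roll of tape lying flat, 110 across, 48 high; origin under its centre; to be left alone
There are look-alikes about, which are no part of the job. What is shaped like the bar5 but red is not meant.

How it is judged:
By the outcome, as a careful person would: the job done as asked, in the order asked, and still so for the second after the job is handed in, with the robot touching nothing.
Of bar1, bar2, bar3, bar4, bar5 only 3 to 5 are there at a start; the rules pass over those that are not, and their reading is None.
At some moment in a run one of bar1, bar2, bar3, bar4, bar5 may be knocked a few centimetres aside while the robot is not near it.
Once in a run the grip may slacken for a moment while it holds something.
It also fails if it takes over 210 s, if anything falls off the work surface, if the arm or the gripper's body presses on something with over 40 N, if the wrist force passes 120 N, or if a joint passes its speed limit or range.

ROBOT

A 7-joint arm with a two-finger parallel gripper is mounted at the origin on the work surface. World frame = base frame: x ahead of the robot, y to its left, z up, the work surface at z = 0. Lengths are in m, angles in rad, forces in N, time in s.
With the tool pointing down it reaches from about 0.4 to 0.925 m from the base axis. Payload 4.1 kg.
Tool frame: the origin (TCP) lies on the centre line of the jaws, within the pads' length; the fingertips stand tip_extent ahead of it and the grasp point (between the pads) lies 6 mm ahead of it (tip_extent is the distance from the TCP to the fingertips, in m); z points along the fingers, y is the direction in which the jaws open and shut (so a half turn about z gives the same grasp; the last joint's range is limited). The gripper opens to 85 mm and grips with 20 to 120 N. Pads are 22 mm wide; open, the fingers measure 114 mm over their backs; the gripper's body (76 mm by 85 mm) begins 54 mm behind the grasp point. The pads swing forward as they close: fully open they stand 13 mm farther back than shut.
Start: joints at [1.027, 0.398, 0.045, 1.537, -0.019, 1.207, -0.051], TCP at [0.28, -0.587, 0.234] pointing down, gripper open.
Joint ranges: [-2.82, 2.82], [-0.49, 2.23], [-1.37, 1.46], [0, 2.46], [-1.36, 4.5], [0.23, 2], [-2.94, 2.94]. Speed limits (rad/s): [2.57, 2.57, 3.14, 3.14, 3.14, 3.14, 3.14].

INTERFACE

Orientations are given as a unit quaternion [x, y, z, w].
In Python, from workcell import * gives the robot as it stands.
- The arm moves only by the shell command python3 -m crank 'ROWS' [FORCE]. ROWS is JSON, a list of rows, each an object with "dp": the shift along the world's x, y, z in m, a list of three; "rot": the turn, a rotation vector about the world's x, y, z in degrees, a list of three; "jaw": the opening, from 0 (shut) to 1 (fully open). In form: [{"dp": [dx, dy, dz], "rot": [rx, ry, rz], "jaw": jaw}, ...]. A call has exactly 8 rows; each row is the pose to reach, as a shift and turn from the pose commanded when the call began; what a row does not reach only later rows make up. A row lasts 1/10 s, in which the tool goes at most 50 mm and 8.59 degrees, less where a joint would pass 70% of its speed; a pose out of reach is approached as far as the arm can. A call with a gripper value outside its range is refused whole. The fingers move at their own pace and stop on an object; FORCE is the grip in N (left out, the last holds). Time passes only in rows, so rows that repeat a pose let the fingers close, or fill a call up. It gives the time, the measured TCP pose, the force and the opening at its end, in the units of the state.
- sense(): the state, without advancing time (a new reading comes with each control period).
- capture(name): name is "scene" or "top" or "wrist"; returns a dict with "img" (384x512x3 uint8, red, green, blue), "vertical_fov" (degrees; the focal length in pixels is half the picture's height over the tangent of half this angle, whatever the lens; pixels are square), "cx", "cy" (the principal point, pixels), "pose" (4x4, takes a point from camera to world coordinates); the wrist camera has in their place "tool_from_camera" (4x4, takes a point from camera to tool coordinates, whose origin is the TCP and whose axes are the flange's). Camera axes: x right, y down, z forward; pixel columns grow to the right and rows downward; lengths in m; the calibration is good to about 2 mm. A picture is of the moment at which its call begins: read the wrist's pose just before it. There is no depth.
- hand_in(): hands the job in, once; it reports no verdict.
Trained networks look in a picture, given as the dict that the camera call returned (one of the last four; its "shot" number tells which), for a name from the list of things; names that differ only in an ending like _2 or _b are one class to them, and where a whole thing is asked for, a point or a joint stands for the part that bears it (a point fixed in the world has none). Each returns a list of dicts, best first, with "conf" (0 to 1); they miss things now and then, are a little off and sometimes report something else, mostly with a low value. They report only what shows in the picture. A call takes as long as a camera call. They do not tell look-alikes from the thing itself.
- find_in(target, picture): "extent" ([left, top, right, bottom] in pixels, round what is visible of it).
- masks_of(target, picture): "mask" (384x512 bool, what is visible of it) and "extent" ([left, top, right, bottom] in pixels, round what is visible of it).
The state is a dict: "time": time; "qpos": joint angles; "joint_velocities": joint speeds; "effort": joint torques, N m; "position": TCP position; "ee_rot": TCP orientation; "contact_force": force on the tool from outside, world axes, zero at the start; "torque": the same for the moment, N m; "grip_width": finger opening in m.
Only numpy, scipy, OpenCV 4.12 (cv2) and the standard library are available. Lean on these libraries where they do the work, as an engineer would, in place of code of your own. Each camera call takes 0.05 s, during which the arm holds its last target.

## Working session

There is one attempt and no reset: what is moved stays moved. The work goes in short steps, Python scripts to look and compute and a shell command to move; the robot and the scene stay as the last step left them, time stands still between calls to the robot, and variables do not carry over. Pictures are saved under pics/ and viewed, and the job is handed in when it is done.

```bash
ls; mkdir -p pics; python3 - <<'E'
from workcell import *
import cv2
s=sense(); print({k:(v if not hasattr(v,'tolist') else v.tolist()) for k,v in s.items()})
for n in ["scene","top","wrist"]:
    c=capture(n); cv2.imwrite(f"pics/{n}0.png",c["img"][:,:,::-1]); print(n,c["vertical_fov"],c.get("cx"),c.get("cy"),c.get("pose",c.get("tool_from_camera")))
E
```

```text
pics
{'time': 0.0, 'qpos': [1.0270132736649955, 0.3992124918084397, 0.045026584241669235, 1.537903478265345, -0.0187093962038238, 1.2068884274295315, -0.05070323527877849], 'joint_velocities': [0.00041412385080266597, 0.0001978504322316563, -0.00021969154399575057, -0.0004488559429424156, 0.0004137288235235044, -0.00044039224239990674, -0.0003841335172476627], 'effort': [0.0007596530849696137, -47.51246094703674, 1.3650062307715416, -25.42173206806183, 0.011551337374839932, 0.009528084774501622, -1.4690777447867731e-05], 'position': [0.2794216883991834, -0.5861696507046114, 0.23333961974044648], 'ee_rot': [0.975359943464417, 0.22061729405044417, -0.0002808167124514041, -0.0009546690123595296], 'contact_force': [0.7358704359887924, -0.21973289257394438, -0.18483318611131214], 'torque': [0.020402303362893098, -0.06368732554903776, 0.0007028029536190061], 'grip_width': 0.08512711606476307}
scene 50.50516152924952 260.414619199227 189.22505544217998 [[ 0.60633104  0.55371338 -0.57075754  1.31582809]
 [ 0.79512331 -0.41140635  0.44556003 -0.70760225]
 [ 0.01189927 -0.7239795  -0.68971885  1.12567528]
 [ 0.          0.          0.          1.        ]]
top 57.351605569496996 251.2257287444908 194.38444408609067 [[ 0.01761585 -0.98889906  0.14754092  0.32724605]
 [-0.9995397  -0.02106303 -0.0218344  -0.05894262]
 [ 0.02469968 -0.14708837 -0.98881492  1.37477828]
 [ 0.          0.          0.          1.        ]]
wrist 62.402559998921326 255.53695301787644 188.8051201505819 [[ 9.71800422e-04 -9.64239291e-01 -2.65031406e-01  6.72007733e-02]
 [ 9.99999516e-01  9.77979535e-04  1.08642440e-04  2.84240843e-04]
 [ 1.54437982e-04 -2.65031383e-01  9.64239774e-01 -1.40260968e-01]
 [ 0.00000000e+00  0.00000000e+00  0.00000000e+00  1.00000000e+00]]
```

View pics/scene0.png

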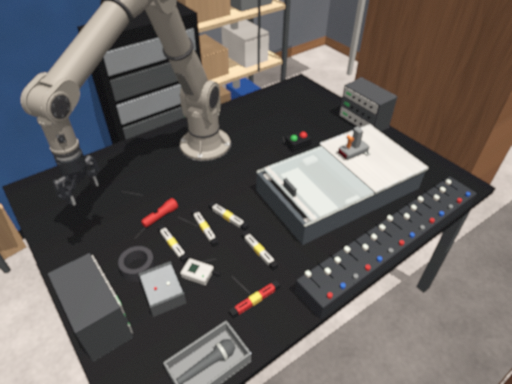

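View pics/top0.png

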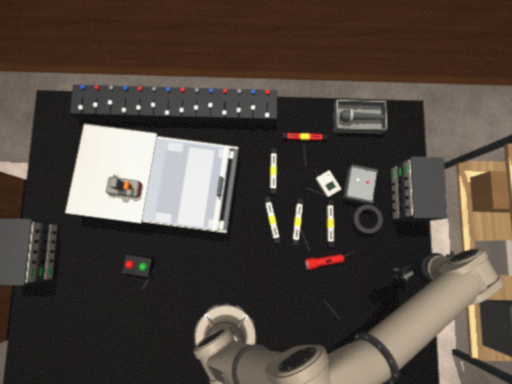

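View pics/wrist0.png

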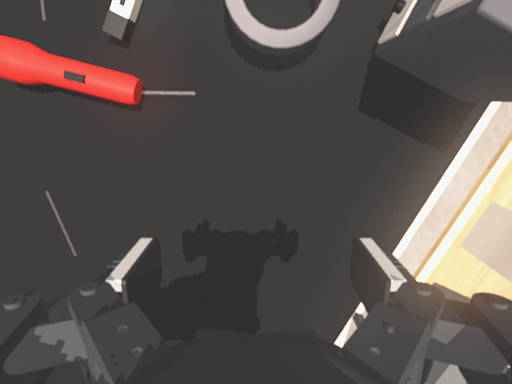

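```bash
cat > h.py <<'E'
from workcell import *
import numpy as np, cv2
from scipy.spatial.transform import Rotation as R
def K(c):
    f=192/np.tan(np.radians(c["vertical_fov"])/2)
    return f,c["cx"],c["cy"]
def campose(c):
    if "pose" in c: return np.array(c["pose"])
    s=c["s"]; T=np.eye(4); T[:3,:3]=R.from_quat(s["ee_rot"]).as_matrix(); T[:3,3]=s["position"]
    return T@np.array(c["tool_from_camera"])
def cap(n):
    s=sense(); c=capture(n); c["s"]=s; return c
def back(c,uv,z):
    f,cx,cy=K(c); P=campose(c); uv=np.atleast_2d(np.asarray(uv,float))
    d=np.c_[(uv[:,0]-cx)/f,(uv[:,1]-cy)/f,np.ones(len(uv))]@P[:3,:3].T
    t=(z-P[2,3])/d[:,2]; return P[:3,3]+d*t[:,None]
def proj(c,X):
    f,cx,cy=K(c); P=campose(c); X=np.atleast_2d(X)
    q=(X-P[:3,3])@P[:3,:3]; return np.c_[cx+f*q[:,0]/q[:,2],cy+f*q[:,1]/q[:,2]]
def save(c,name,box=None,scale=1,draw=None):
    im=c["img"][:,:,::-1].copy()
    x0=y0=0
    if box: x0,y0,x1,y1=box; im=im[y0:y1,x0:x1]
    im=cv2.resize(im,None,fx=scale,fy=scale,interpolation=cv2.INTER_CUBIC)
    if draw is not None:
        for u,v in draw: cv2.circle(im,(int((u+.5-x0)*scale),int((v+.5-y0)*scale)),3,(255,0,255),1)
    cv2.imwrite("pics/"+name+".png",im)
def bars(c,z=0.02,name="bar1",minconf=0.3):
    out=[]
    for m in masks_of(name,c):
        if m["conf"]<minconf: continue
        cs,_=cv2.findContours(m["mask"].astype(np.uint8),cv2.RETR_EXTERNAL,cv2.CHAIN_APPROX_NONE)
        if not cs: continue
        v,u=np.nonzero(m["mask"])
        P=back(c,np.c_[u,v],z)[:,:2]
        r=cv2.minAreaRect((P*1000).astype(np.float32))
        mu=P.mean(0); w,V=np.linalg.eigh(np.cov((P-mu).T)); a=np.degrees(np.arctan2(V[1,1],V[0,1]))%180
        px=c["img"][m["mask"]].astype(float).mean(0)
        out.append((m["conf"],m["extent"],np.round(np.array(r[0])/1000,4),np.round(sorted(r[1]),0),round(a,1),np.round(mu,4),px.round()))
    return out
E
python3 - <<'E'
from h import *
for n in ("top","scene"):
    c=cap(n); 
    print(n)
    for b in bars(c): print(*b)
    for t in ("door","door_handle","trigger_roll","grip_top","cabinet"):
        print(t,[(round(float(d["conf"]),2),d["extent"]) for d in find_in(t,c)][:3])
    save(c,n+"crop",(60,110,250,240) if n=="top" else (240,110,440,250),4)
E
```

```text
top
0.79 [280.5, 130.1, 328.2, 143.4] [ 0.769  -0.2989] [ 29. 182.] 90.5 [ 0.7683 -0.2964] [153.  78.  46.]
0.74 [270.4, 148.9, 279.4, 192.7] [ 0.6274 -0.1751] [ 20. 174.] 179.8 [ 0.6326 -0.1746] [188. 185. 144.]
0.56 [324.2, 196.9, 337.3, 245.6] [ 0.4266 -0.3983] [ 27. 175.] 0.3 [ 0.428 -0.397] [171. 165. 126.]
0.53 [294.1, 200.7, 304.1, 245.7] [ 0.4277 -0.2706] [ 29. 177.] 173.9 [ 0.4301 -0.2697] [176. 173. 136.]
0.48 [266.7, 196.1, 282.1, 245.3] [ 0.4321 -0.1703] [ 29. 181.] 13.1 [ 0.4279 -0.1713] [173. 171. 135.]
door [(0.94, [143.5, 138.2, 231.0, 231.5]), (0.26, [327.4, 199.5, 335.7, 249.0])]
door_handle [(0.39, [343.3, 165.4, 379.9, 204.2]), (0.2, [66.5, 124.4, 238.2, 235.4])]
trigger_roll [(0.37, [124.2, 183.0, 130.8, 187.8])]
grip_top [(0.57, [68.6, 122.9, 238.8, 231.7])]
cabinet [(0.76, [66.2, 122.4, 240.7, 237.2]), (0.49, [344.6, 165.9, 377.0, 204.4])]
scene
0.94 [243.3, 230.6, 277.8, 270.0] [ 0.6333 -0.1786] [ 30. 189.] 179.8 [ 0.6359 -0.1789] [158. 153. 132.]
0.88 [227.9, 282.9, 281.9, 319.7] [ 0.7773 -0.3022] [ 32. 184.] 90.2 [ 0.7779 -0.3056] [165.  91.  69.]
0.87 [192.0, 210.7, 218.3, 246.3] [ 0.4364 -0.2746] [ 23. 190.] 173.4 [ 0.4344 -0.2739] [171. 165. 141.]
0.76 [208.2, 200.4, 247.4, 228.1] [ 0.4404 -0.176 ] [ 26. 190.] 12.8 [ 0.4436 -0.1751] [161. 155. 134.]
0.53 [155.9, 228.1, 183.2, 261.0] [ 0.433  -0.4023] [ 26. 190.] 179.8 [ 0.4322 -0.4011] [171. 166. 143.]
door [(0.97, [266.5, 145.2, 373.0, 222.2])]
door_handle [(0.96, [266.6, 148.6, 371.4, 220.1])]
trigger_roll []
grip_top [(0.72, [253.5, 123.9, 427.5, 243.7])]
cabinet [(0.81, [257.8, 122.7, 425.5, 242.1])]
```

View pics/topcrop.png

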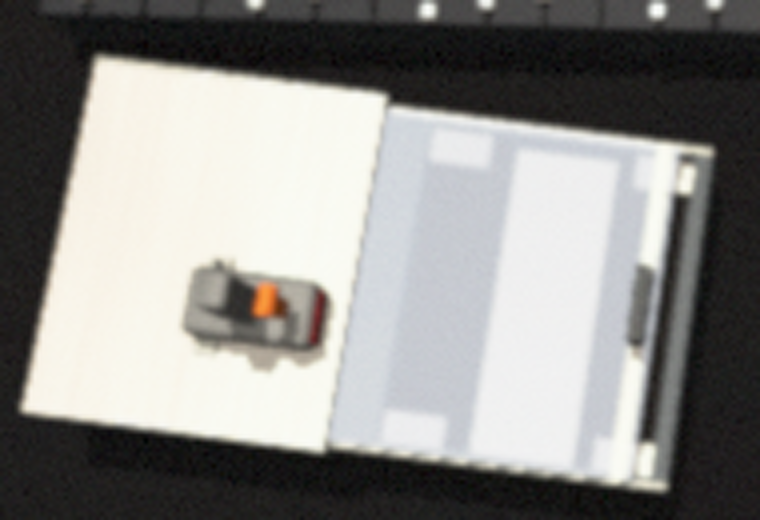

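View pics/scenecrop.png

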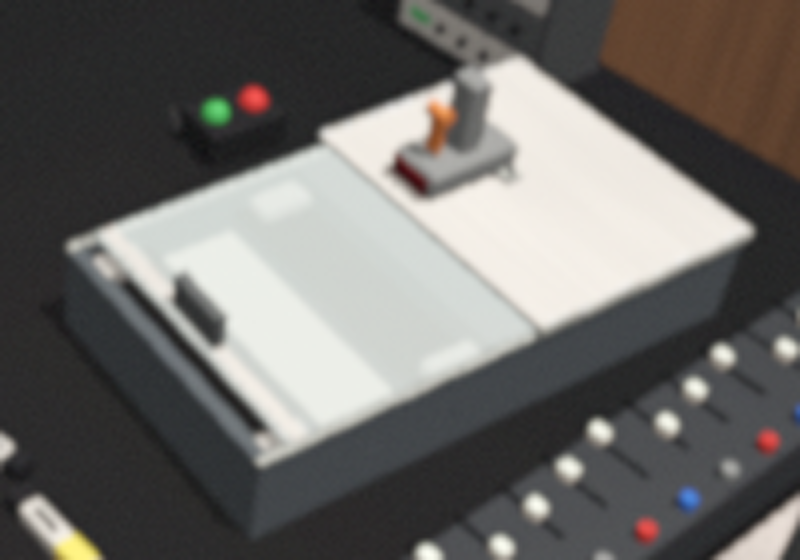

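```bash
cat >> h.py <<'E'
def cabT(p,yaw):
    T=np.eye(4); T[:3,:3]=R.from_euler('z',yaw).as_matrix(); T[:2,3]=p; return T
def cw(T,X): return np.atleast_2d(X)@T[:3,:3].T+T[:3,3]
E
python3 - <<'E'
from h import *
from scipy.optimize import least_squares
ct=cap("top"); cs=cap("scene")
def un(l,o): return (np.array(l,float)+.5)/4-.5+np.array(o)
# order: (+x,+y435),(+x,165),(-x,165),(-x,435), front(+x),(−x)
X=lambda hw:np.array([[hw,.435,.116],[hw,.165,.116],[-hw,.165,.116],[-hw,.435,.116],[.16,-.14,.098],[-.16,-.14,.098]])
ut=un([(95,57),(388,94),(327,452),(22,412),(715,148),(668,490)],(60,110))
us=un([(755,232),(540,335),(320,133),(522,57),(262,465),(68,245)],(240,110))
def res(p,cams):
    T=cabT(p[:2],p[2]); r=[]
    for c,u in cams: r.append((proj(c,cw(T,X(p[3])))-u).ravel())
    return np.concatenate(r)
for cams in ([(ct,ut)],[(cs,us)],[(ct,ut),(cs,us)]):
    s=least_squares(res,[.6,.1,0,.16],args=(cams,)); print(s.x,np.degrees(s.x[2]),np.sqrt(s.cost*2/len(s.fun)));print(s.fun.round(1))
T=cabT(s.x[:2],s.x[2])
def un2(u): return np.array(u)
# handle: top camera: handle mid at crop (641,306)
h=back(ct,un([(641,306)],(60,110)),.13); print("handle cab",(np.linalg.inv(T)@np.r_[h[0],1]))
r=back(ct,un([(266,300)],(60,110)),.205); print("roll cab",(np.linalg.inv(T)@np.r_[r[0],1]),r)
g=back(ct,un([(207,288)],(60,110)),.23); print("grip cab",(np.linalg.inv(T)@np.r_[g[0],1]),g)
E
```

```text
[ 0.5531342   0.12152405 -0.10790693  0.16613623] -6.1826117481744465 0.24599749680127309
[ 0.5 -0.  -0.2  0.1 -0.4 -0.1  0.3  0.2 -0.2  0.2 -0.1 -0.3]
[ 0.55287119  0.1234584  -0.11867555  0.16711541] -6.799607935484445 0.6037989429298765
[ 0.3  0.1  0.9 -1.3  0.2 -0.  -0.2  0.3 -0.9  0.2 -0.4  0.6]
[ 0.55326496  0.12235097 -0.11210803  0.16652678] -6.423316836672378 0.573383765277462
[ 0.5 -0.6 -0.1 -0.2 -0.8 -0.3  0.  -0.3 -0.3  0.3 -0.5 -0.2 -0.2 -0.3
  0.7 -1.5 -0.2  0.1 -0.8  0.3 -0.7  0.5 -0.6  1. ]
handle cab [-0.00192255 -0.09649601  0.13        1.        ]
roll cab [-0.05099253  0.2086834   0.205       1.        ] [[0.52593865 0.33542906 0.205     ]]
grip cab [-0.05084347  0.24922089  0.23        1.        ] [[0.53062184 0.3756954  0.23      ]]
```

```bash
python3 - <<'E'
import workcell
print([n for n in dir(workcell) if not n.startswith('__')])
print(getattr(workcell,'tip_extent',None))
E
python3 -m crank '[{"dp":[0.0,0.05,0.05],"rot":[0,0,-4],"jaw":1},{"dp":[0.02,0.1,0.09],"rot":[0,0,-8],"jaw":1},{"dp":[0.05,0.14,0.12],"rot":[0,0,-12],"jaw":1},{"dp":[0.08,0.18,0.12],"rot":[0,0,-16],"jaw":1},{"dp":[0.11,0.22,0.12],"rot":[0,0,-20],"jaw":1},{"dp":[0.14,0.26,0.12],"rot":[0,0,-24],"jaw":1},{"dp":[0.16,0.30,0.12],"rot":[0,0,-28],"jaw":1},{"dp":[0.17,0.34,0.12],"rot":[0,0,-32],"jaw":1}]'
```

```text
['IKError', 'capture', 'find_in', 'hand_in', 'masks_of', 'sense', 'tip_extent']
0.025
time: 1.75
position: [0.4425, -0.2668, 0.3545]
ee_rot: [0.998, -0.058, 0.001, 0.0]
contact_force: [0.4, 1.0, -1.4]
grip_width: 0.0854
```

```bash
python3 - <<'E'
from h import *
c=cap("wrist"); save(c,"w1")
for b in bars(c): print(*b)
E
python3 -m crank '[{"dp":[0.01,0.04,0],"rot":[0,0,0],"jaw":1},{"dp":[0.03,0.08,0],"rot":[0,0,0],"jaw":1},{"dp":[0.05,0.12,0],"rot":[0,0,0],"jaw":1},{"dp":[0.06,0.16,0],"rot":[0,0,0],"jaw":1},{"dp":[0.08,0.2,0],"rot":[0,0,0],"jaw":1},{"dp":[0.09,0.25,0],"rot":[0,0,0],"jaw":1},{"dp":[0.1,0.29,0],"rot":[0,0,0],"jaw":1},{"dp":[0.1,0.29,0],"rot":[0,0,0],"jaw":1}]'
python3 - <<'E'
from h import *
c=cap("wrist"); save(c,"w2")
E
```

```text
0.68 [250.9, 92.0, 266.3, 213.9] [ 0.4315 -0.269 ] [ 20. 181.] 173.2 [ 0.4358 -0.269 ] [195. 192. 156.]
0.63 [161.3, 101.6, 223.3, 214.5] [ 0.436  -0.1709] [ 28. 183.] 13.3 [ 0.4395 -0.1705] [177. 173. 140.]
0.58 [158.5, 0.0, 190.8, 85.7] [ 0.5976 -0.1734] [ 23. 113.] 179.9 [ 0.6    -0.1734] [205. 202. 151.]
time: 2.65
position: [0.5415, 0.0291, 0.3543]
ee_rot: [0.999, -0.051, 0.0, -0.002]
contact_force: [0.4, 1.1, 0.1]
grip_width: 0.0855
```

View pics/w1.png

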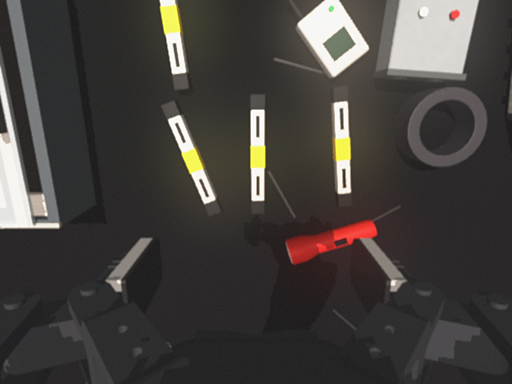

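View pics/w2.png

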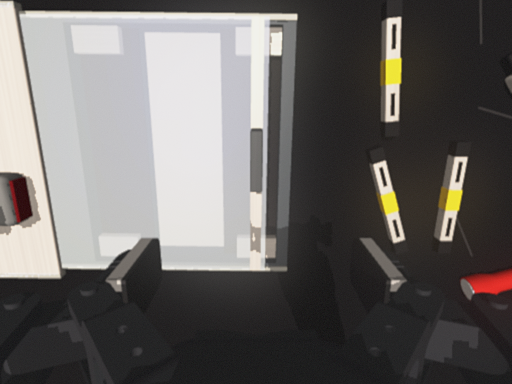

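```bash
python3 - <<'E'
from h import *
c=cap("wrist"); save(c,"w2a",(0,0,300,150),2.6); save(c,"w2b",(0,140,300,290),2.6)
T=cabT([.5532,.1222],-.1105)
for X in [[.16,-.14,.098],[-.16,-.14,.098],[.166,.165,.116],[-.166,.165,.116],[.15,-.125,.098],[-.15,-.125,.098],[-.035,-.1035,.146],[.035,-.1035,.146]]: print(X,proj(c,cw(T,X))[0].round(1))
E
```

```text
[0.16, -0.14, 0.098] [293.5  15.5]
[-0.16, -0.14, 0.098] [285.1 269.9]
[0.166, 0.165, 0.116] [9.9 3.4]
[-0.166, 0.165, 0.116] [ 59.4 279.6]
[0.15, -0.125, 0.098] [279.9  25.2]
[-0.15, -0.125, 0.098] [274.5 263.4]
[-0.035, -0.1035, 0.146] [260.1 193.3]
[0.035, -0.1035, 0.146] [260.7 131.4]
```

View pics/w2a.png

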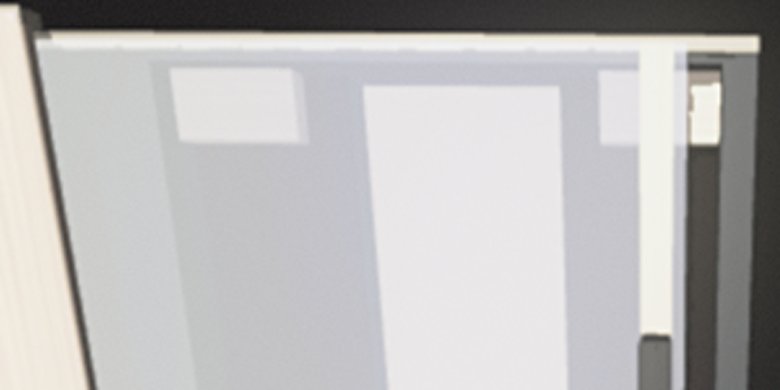

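View pics/w2b.png

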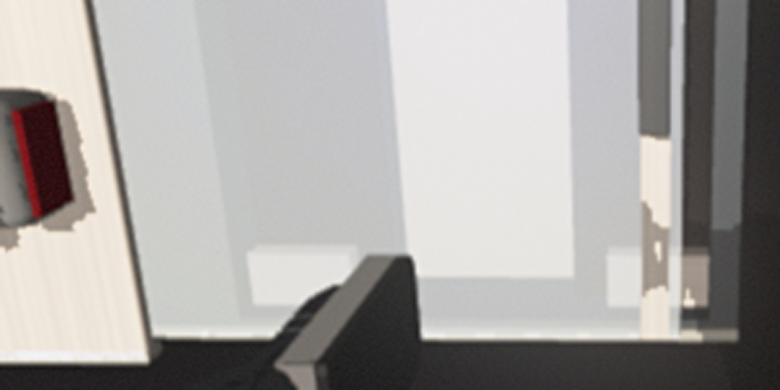

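```bash
python3 - <<'E'
from h import *
from scipy.optimize import least_squares
c=cap("wrist")
u=np.array([[290.8,13.3],[284.2,269.7],[57.4,278.9]])-.2
X=np.array([[.16,-.14,.1],[-.16,-.14,.1],[-.166,.165,.116]])
f=lambda p:(proj(c,cw(cabT(p[:2],p[2]),X))-u).ravel()
s=least_squares(f,[.553,.122,-.11]); print(s.x,np.degrees(s.x[2]),s.fun.round(1))
h=back(c,[(252,160.5),(251.5,129),(252,192)],.146); print(h, (h-cabT(s.x[:2],s.x[2])[:3,3])@cabT(s.x[:2],s.x[2])[:3,:3])
print(sense()["position"],R.from_quat(sense()["ee_rot"]).as_matrix().round(3))
E
```

```text
[ 0.55541731  0.12137316 -0.11226578] -6.432355517239796 [ 0.2 -0.1 -0.5 -0.2  0.2  0.3]
[[0.54565773 0.02497739 0.146     ]
 [0.58004577 0.02161483 0.146     ]
 [0.50944642 0.02909237 0.146     ]] [[ 0.00110109 -0.0968823   0.146     ]
 [ 0.03564935 -0.0963712   0.146     ]
 [-0.03534327 -0.09684999  0.146     ]]
[0.54104198 0.0201739  0.35407935] [[ 0.993 -0.114 -0.   ]
 [-0.114 -0.993 -0.001]
 [-0.     0.001 -1.   ]]
```

```bash
python3 -m crank '[{"dp":[0,0,-0.02],"rot":[0,0,0],"jaw":1},{"dp":[0,0,-0.05],"rot":[0,0,0],"jaw":1},{"dp":[0,0,-0.08],"rot":[0,0,0],"jaw":1},{"dp":[0,0,-0.1],"rot":[0,0,0],"jaw":1},{"dp":[0,0,-0.12],"rot":[0,0,0],"jaw":1},{"dp":[0,0,-0.12],"rot":[0,0,0],"jaw":1},{"dp":[0,0,-0.12],"rot":[0,0,0],"jaw":1},{"dp":[0,0,-0.12],"rot":[0,0,0],"jaw":1}]' 30
python3 - <<'E'
from h import *
s=sense();print(s["position"],s["time"],R.from_quat(s["ee_rot"]).as_euler('xyz',degrees=True), s["contact_force"])
E
```

```text
time: 3.6
position: [0.5419, 0.0206, 0.2356]
ee_rot: [0.998, -0.057, 0.001, 0.0]
contact_force: [-0.1, -0.0, -0.6]
grip_width: 0.0855
[0.54194404 0.02057678 0.23560535] 3.6 [-1.79998095e+02 -1.38287162e-01 -6.59205351e+00] [-0.10746111 -0.01905537 -0.61248979]
```

```bash
python3 -m crank '[{"dp":[0.003,0.004,-0.03],"rot":[0,0,0],"jaw":1},{"dp":[0.003,0.004,-0.06],"rot":[0,0,0],"jaw":1},{"dp":[0.003,0.004,-0.08],"rot":[0,0,0],"jaw":1},{"dp":[0.003,0.004,-0.094],"rot":[0,0,0],"jaw":1},{"dp":[0.003,0.004,-0.094],"rot":[0,0,0],"jaw":0},{"dp":[0.003,0.004,-0.094],"rot":[0,0,0],"jaw":0},{"dp":[0.003,0.004,-0.094],"rot":[0,0,0],"jaw":0},{"dp":[0.003,0.004,-0.094],"rot":[0,0,0],"jaw":0}]' 30
python3 -m crank '[{"dp":[0.0,0.0,0],"rot":[0,0,0],"jaw":0},{"dp":[0.0,0.0,0],"rot":[0,0,0],"jaw":0},{"dp":[0.002,0.02,0],"rot":[0,0,0],"jaw":0},{"dp":[0.0056,0.05,0],"rot":[0,0,0],"jaw":0},{"dp":[0.009,0.08,0],"rot":[0,0,0],"jaw":0},{"dp":[0.0123,0.11,0],"rot":[0,0,0],"jaw":0},{"dp":[0.0157,0.14,0],"rot":[0,0,0],"jaw":0},{"dp":[0.0179,0.16,0],"rot":[0,0,0],"jaw":0}]'
```

```text
time: 4.4
position: [0.545, 0.0254, 0.1415]
ee_rot: [0.998, -0.057, 0.001, -0.0]
contact_force: [0.5, -0.7, 0.5]
grip_width: 0.0283
time: 5.2
position: [0.563, 0.1872, 0.1413]
ee_rot: [0.998, -0.056, 0.001, -0.0]
contact_force: [-0.1, -2.0, 5.3]
grip_width: 0.0131
```

```bash
python3 -m crank '[{"dp":[0.002,0.02,0],"rot":[0,0,0],"jaw":0},{"dp":[0.0045,0.04,0],"rot":[0,0,0],"jaw":0},{"dp":[0.007,0.06,0],"rot":[0,0,0],"jaw":0},{"dp":[0.008,0.07,0],"rot":[0,0,0],"jaw":0},{"dp":[0.0086,0.077,0],"rot":[0,0,0],"jaw":0},{"dp":[0.009,0.080,0],"rot":[0,0,0],"jaw":0},{"dp":[0.009,0.081,0],"rot":[0,0,0],"jaw":0},{"dp":[0.009,0.081,0],"rot":[0,0,0],"jaw":0}]'
```

```text
time: 6.0
position: [0.5719, 0.2664, 0.1414]
ee_rot: [0.998, -0.057, 0.001, -0.0]
contact_force: [1.0, -0.4, 5.7]
grip_width: 0.0127
```

```bash
python3 -m crank '[{"dp":[0.0002,0.002,0],"rot":[0,0,0],"jaw":0},{"dp":[0.0004,0.004,0],"rot":[0,0,0],"jaw":0},{"dp":[0.0006,0.006,0],"rot":[0,0,0],"jaw":0},{"dp":[0.0006,0.006,0],"rot":[0,0,0],"jaw":0},{"dp":[0.0006,0.006,0],"rot":[0,0,0],"jaw":0},{"dp":[0.0006,0.006,0],"rot":[0,0,0],"jaw":0},{"dp":[0.0006,0.006,0],"rot":[0,0,0],"jaw":0},{"dp":[0.0006,0.006,0],"rot":[0,0,0],"jaw":0}]'
```

```text
time: 6.8
position: [0.572, 0.2671, 0.1413]
ee_rot: [0.998, -0.058, -0.0, 0.004]
contact_force: [-3.2, -7.8, 11.9]
grip_width: 0.013
```

```bash
python3 -m crank '[{"dp":[0,-0.006,0],"rot":[0,0,0],"jaw":1},{"dp":[0,-0.006,0],"rot":[0,0,0],"jaw":1},{"dp":[0,-0.006,0],"rot":[0,0,0],"jaw":1},{"dp":[0,-0.006,0.02],"rot":[0,0,0],"jaw":1},{"dp":[0,-0.006,0.06],"rot":[0,0,0],"jaw":1},{"dp":[-0.01,-0.05,0.1],"rot":[0,0,0],"jaw":1},{"dp":[-0.02,-0.10,0.14],"rot":[0,0,0],"jaw":1},{"dp":[-0.03,-0.14,0.18],"rot":[0,0,0],"jaw":1}]'
python3 -m crank '[{"dp":[-0.01,-0.02,0.03],"rot":[0,0,0],"jaw":1},{"dp":[-0.01,-0.02,0.03],"rot":[0,0,0],"jaw":1},{"dp":[-0.01,-0.02,0.03],"rot":[0,0,0],"jaw":1},{"dp":[-0.01,-0.02,0.03],"rot":[0,0,0],"jaw":1},{"dp":[-0.01,-0.02,0.03],"rot":[0,0,0],"jaw":1},{"dp":[-0.01,-0.02,0.03],"rot":[0,0,0],"jaw":1},{"dp":[-0.01,-0.02,0.03],"rot":[0,0,0],"jaw":1},{"dp":[-0.01,-0.02,0.03],"rot":[0,0,0],"jaw":1}]'
python3 - <<'E'
from h import *
c=cap("wrist"); save(c,"w3",None,1.5); c=cap("top"); save(c,"top3",(60,110,260,260),4)
E
```

```text
time: 7.6
position: [0.5463, 0.1548, 0.2989]
ee_rot: [0.998, -0.056, -0.0, 0.0]
contact_force: [1.5, -1.2, -0.2]
grip_width: 0.0855
time: 8.4
position: [0.537, 0.1359, 0.3279]
ee_rot: [0.998, -0.057, -0.0, 0.0]
contact_force: [-0.2, 0.1, -0.7]
grip_width: 0.0857
```

View pics/w3.png

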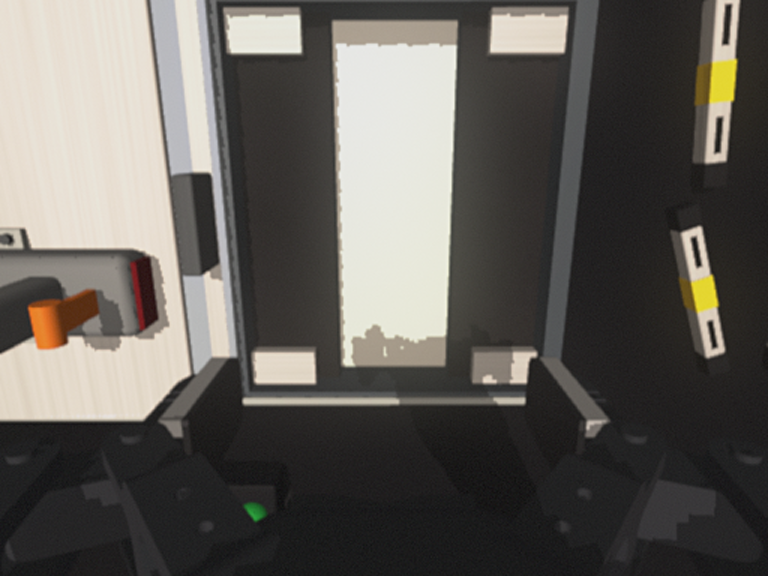

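View pics/top3.png

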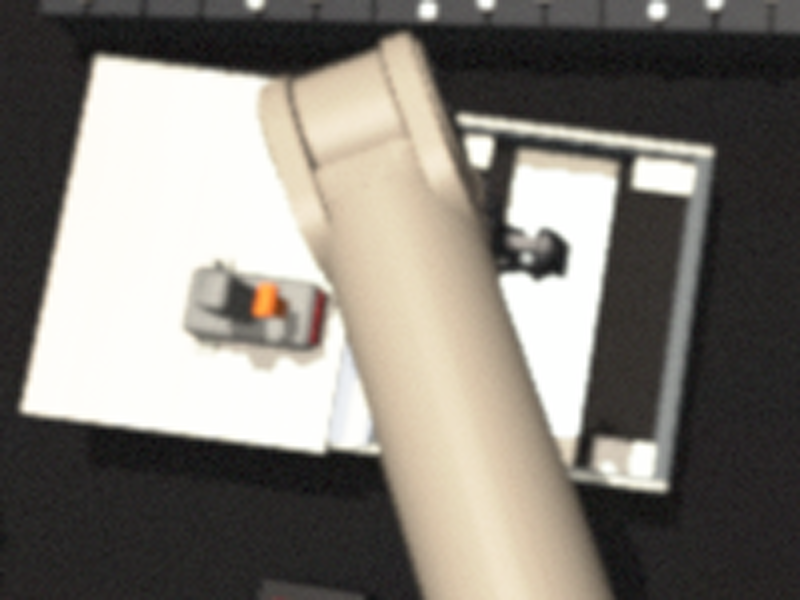

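```bash
python3 - <<'E'
from h import *
from scipy.optimize import least_squares
c=cap("wrist"); print(c["s"]["position"])
save(c,"w3a",(140,0,400,140),3); save(c,"w3b",(140,210,400,280),3)
uv=(np.array([(331,20),(457,20),(446,367),(342,367)])+.5)/1.5-.5
for z in (.045,.07):
    P=back(c,uv,z); print(z,P.round(4),np.linalg.norm(P[0]-P[1]),np.linalg.norm(P[3]-P[2]),np.linalg.norm(P[0]-P[3]),P.mean(0), np.degrees(np.arctan2(*(P[1]-P[2])[[1,0]])),np.degrees(np.arctan2(*(P[0]-P[3])[[1,0]])))
E
```

```text
[0.5370458  0.13574981 0.3281352 ]
0.045 [[0.7105 0.1584 0.045 ]
 [0.6991 0.0581 0.045 ]
 [0.3978 0.0904 0.045 ]
 [0.4091 0.1907 0.045 ]] 0.10095569463849755 0.10092223138736228 0.30306549451931475 [0.5541347  0.12440846 0.045     ] -6.116882558642065 -6.110603821704217
0.07 [[0.7042 0.1566 0.07  ]
 [0.6935 0.0622 0.07  ]
 [0.41   0.0926 0.07  ]
 [0.4206 0.187  0.07  ]] 0.09499442497658485 0.09496293767603364 0.28516996970994335 [0.55707788 0.12461009 0.07      ] -6.116882558642066 -6.110603821704225
```

View pics/w3a.png

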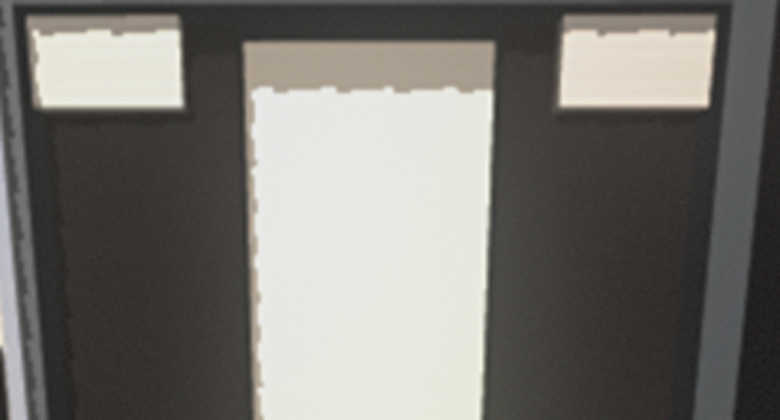

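View pics/w3b.png

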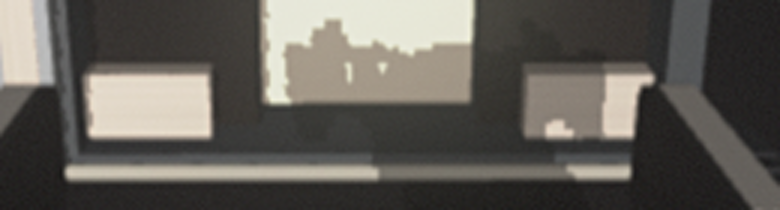

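```bash
cat >> h.py <<'E'
CAB=cabT([.5545,.1240],np.radians(-6.3))
def tags(c,z=.02):
    "yellow tags: world centre on top plane"
    hsv=cv2.cvtColor(c["img"],cv2.COLOR_RGB2HSV)
    m=cv2.inRange(hsv,(22,150,120),(36,255,255))
    n,l,st,ce=cv2.connectedComponentsWithStats(m)
    out=[]
    for i in range(1,n):
        if st[i,4]<60: continue
        v,u=np.nonzero(l==i)
        P=back(c,np.c_[u,v],z)[:,:2]
        r=cv2.minAreaRect((P*1000).astype(np.float32))
        out.append((ce[i].round(1),st[i,4],np.round(np.array(r[0])/1000,4),np.round(r[1],1),round(r[2],1)))
    return out
def st():
    s=sense(); print("t",s["time"],"pos",np.round(s["position"],4),"yaw(x)",round(R.from_quat(s["ee_rot"]).as_euler('xyz',degrees=True)[2],2),"F",np.round(s["contact_force"],1),"w",round(s["grip_width"],4))
E
python3 -m crank '[{"dp":[-0.01,-0.05,0],"rot":[0,0,2],"jaw":0.6},{"dp":[-0.02,-0.1,-0.01],"rot":[0,0,5],"jaw":0.6},{"dp":[-0.04,-0.15,-0.02],"rot":[0,0,8],"jaw":0.6},{"dp":[-0.06,-0.2,-0.03],"rot":[0,0,12],"jaw":0.6},{"dp":[-0.08,-0.25,-0.04],"rot":[0,0,16],"jaw":0.6},{"dp":[-0.1,-0.3,-0.06],"rot":[0,0,19.6],"jaw":0.6},{"dp":[-0.1,-0.31,-0.08],"rot":[0,0,19.6],"jaw":0.6},{"dp":[-0.1,-0.31,-0.08],"rot":[0,0,19.6],"jaw":0.6}]' 40
python3 - <<'E'
from h import *
st(); c=cap("wrist"); save(c,"w4")
for b in bars(c): print(*b)
for t in tags(c): print(*t)
E
```

```text
time: 9.35
position: [0.4325, -0.1791, 0.2451]
ee_rot: [0.994, 0.109, -0.003, -0.0]
contact_force: [-1.3, 0.6, -1.0]
grip_width: 0.0512
t 9.35 pos [ 0.4325 -0.1791  0.2451] yaw(x) 12.54 F [-1.3  0.6 -1. ] w 0.0512
0.9 [389.7, 124.2, 466.2, 270.7] [ 0.4271 -0.3911] [ 33. 181.] 179.9 [ 0.4334 -0.3911] [149. 139. 106.]
0.86 [237.0, 76.9, 262.2, 227.9] [ 0.435  -0.1701] [ 22. 182.] 13.9 [ 0.4401 -0.1686] [181. 176. 138.]
0.63 [265.6, 0.0, 294.0, 64.0] [ 0.5705 -0.1718] [20. 64.] 0.1 [ 0.5705 -0.172 ] [162. 157. 150.]
0.6 [292.3, 97.9, 369.0, 245.3] [ 0.431  -0.2656] [ 28. 182.] 173.3 [ 0.4384 -0.2666] [163. 154. 118.]
[247.9 155.9] 526 [ 0.4351 -0.1695] [33.4 22.4] 14.1
[328.9 178.3] 520 [ 0.43   -0.2685] [23. 34.] 83.5
[430.2 203.2] 493 [ 0.427  -0.3967] [23.5 34.2] 89.5
```

View pics/w4.png

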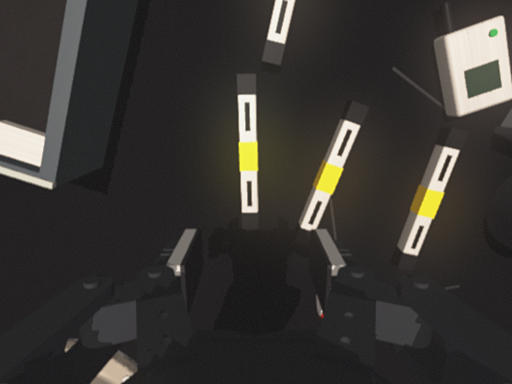

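```bash
python3 -m crank '[{"dp":[0.0026,0.0096,-0.04],"rot":[0,0,1.3],"jaw":0.6},{"dp":[0.0026,0.0096,-0.08],"rot":[0,0,1.3],"jaw":0.6},{"dp":[0.0026,0.0096,-0.12],"rot":[0,0,1.3],"jaw":0.6},{"dp":[0.0026,0.0096,-0.16],"rot":[0,0,1.3],"jaw":0.6},{"dp":[0.0026,0.0096,-0.19],"rot":[0,0,1.3],"jaw":0.6},{"dp":[0.0026,0.0096,-0.205],"rot":[0,0,1.3],"jaw":0.6},{"dp":[0.0026,0.0096,-0.216],"rot":[0,0,1.3],"jaw":0.6},{"dp":[0.0026,0.0096,-0.216],"rot":[0,0,1.3],"jaw":0.6}]'
python3 - <<'E'
from h import *
st(); c=cap("wrist"); save(c,"w5")
E
```

```text
time: 10.25
position: [0.4402, -0.1634, 0.0318]
ee_rot: [0.992, 0.126, -0.0, -0.0]
contact_force: [0.1, -0.2, -0.2]
grip_width: 0.0511
t 10.25 pos [ 0.4402 -0.1634  0.0318] yaw(x) 14.51 F [ 0.1 -0.2 -0.2] w 0.0511
```

View pics/w5.png

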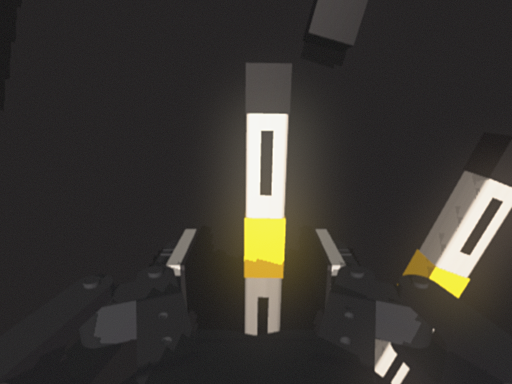

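```bash
python3 - <<'E'
from h import *
st(); c=cap("wrist")
for b in bars(c): print(*b)
for t in tags(c): print(*t)
f=proj(c,np.array(c["s"]["position"])-[0,0,.012]); print(f)
st()
E
```

```text
t 10.3 pos [ 0.4407 -0.164   0.0327] yaw(x) 14.48 F [ 0.4 -0.1 -0.8] w 0.0511
0.88 [240.2, 65.3, 291.2, 334.1] [ 0.4528 -0.1651] [ 21. 145.] 13.6 [ 0.4617 -0.163 ] [182. 175. 135.]
0.76 [373.8, 133.0, 512.0, 384.0] [ 0.4452 -0.264 ] [ 35. 152.] 177.5 [ 0.4686 -0.2655] [156. 147. 126.]
0.61 [302.9, 1.3, 366.0, 53.2] [ 0.5472 -0.1712] [22. 22.] 122.6 [ 0.5463 -0.1715] [62. 59. 58.]
[262.8 247. ] 2343 [ 0.4347 -0.1697] [34.  21.8] 13.9
[447.1 280.6] 616 [ 0.4405 -0.2706] [22.  12.6] 84.4
[[254.93000513 235.98089363]]
t 10.4 pos [ 0.4411 -0.1646  0.0334] yaw(x) 14.43 F [-0.9 -0.9  0.3] w 0.0513
```

```bash
python3 -m crank '[{"dp":[-0.006,-0.005,0],"rot":[0,0,-0.5],"jaw":0.6},{"dp":[-0.006,-0.005,-0.003],"rot":[0,0,-0.5],"jaw":0.6},{"dp":[-0.006,-0.005,-0.003],"rot":[0,0,-0.5],"jaw":0.6},{"dp":[-0.006,-0.005,-0.003],"rot":[0,0,-0.5],"jaw":0},{"dp":[-0.006,-0.005,-0.003],"rot":[0,0,-0.5],"jaw":0},{"dp":[-0.006,-0.005,-0.003],"rot":[0,0,-0.5],"jaw":0},{"dp":[-0.006,-0.005,-0.003],"rot":[0,0,-0.5],"jaw":0},{"dp":[-0.006,-0.005,-0.003],"rot":[0,0,-0.5],"jaw":0}]' 60
python3 - <<'E'
from h import *
st(); c=cap("wrist"); save(c,"w6")
for t in tags(c): print(*t)
E
```

```text
time: 11.2
position: [0.4337, -0.1697, 0.0293]
ee_rot: [0.993, 0.121, -0.0, 0.0]
contact_force: [-0.2, -0.2, 0.7]
grip_width: -0.0002
t 11.2 pos [ 0.4337 -0.1697  0.0293] yaw(x) 13.89 F [-0.2 -0.2  0.7] w -0.0002
[255.1 217.5] 1036 [ 0.4432 -0.1676] [17.2 21.7] 14.0
[426.9 281.4] 2987 [ 0.4318 -0.2632] [35.7 32.8] 81.4
```

View pics/w6.png

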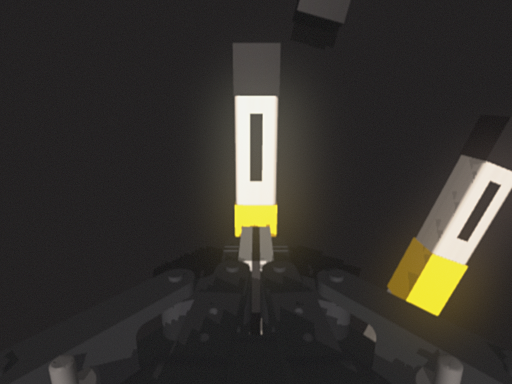

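```bash
python3 - <<'E'
from h import *
st(); c=cap("wrist")
s=c["s"]
for d in (0,.006,.012,.025): print(d,proj(c,np.array(s["position"])-[0,0,d]))
print(tip_extent)
save(c,"w7",(180,190,340,350),4)
c=cap("scene"); 
print(proj(c,s["position"])); save(c,"s7",(150,150,310,270),5)
E
```

```text
t 11.25 pos [ 0.4336 -0.1697  0.0293] yaw(x) 13.89 F [-0.9  0.8 -0.5] w 0.0
0 [[254.8775319  246.11726513]]
0.006 [[254.90501883 240.85580806]]
0.012 [[254.93057407 235.96410995]]
0.025 [[254.98021854 226.46133014]]
0.025
[[227.76498112 212.03242901]]
```

View pics/w7.png

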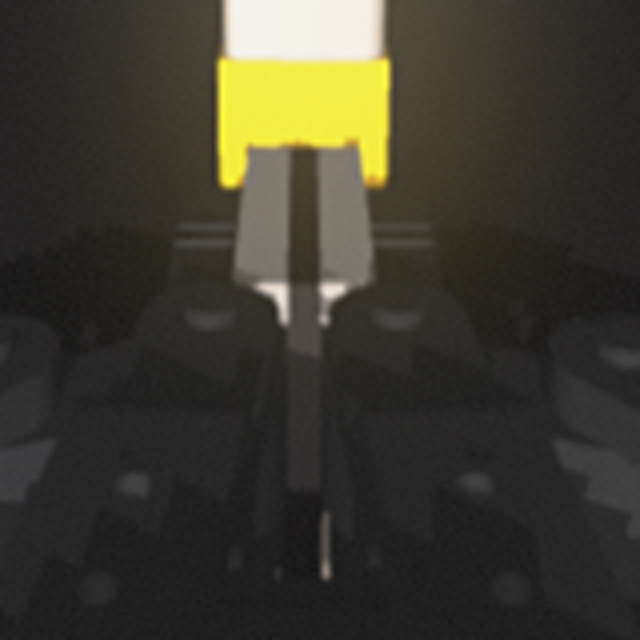

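View pics/s7.png

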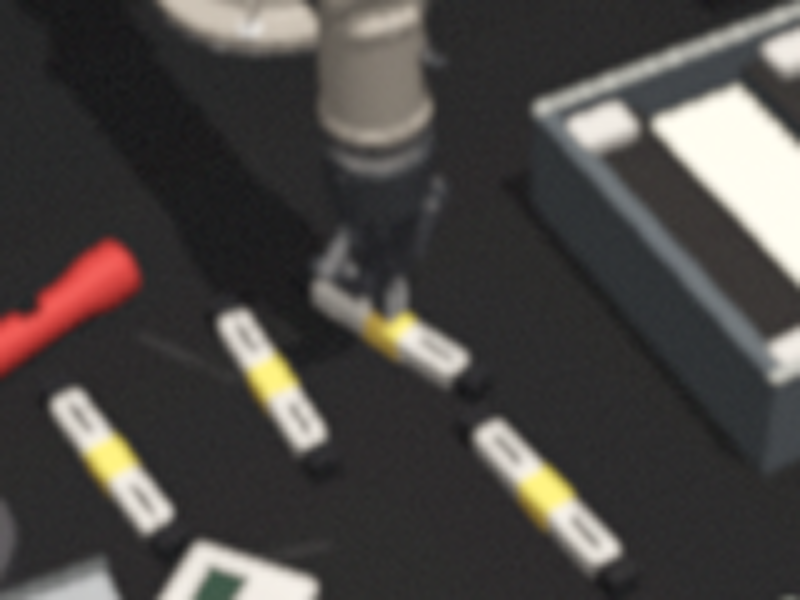

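```bash
python3 - <<'E'
from h import *
c=cap("wrist"); s=c["s"]
Rm=R.from_quat(s["ee_rot"]).as_matrix()
for e in (-.011,0,.011):
  for d in (-.01,0,.006,.012,.025):
    print(e,d,proj(c,np.array(s["position"])+Rm@np.array([e,.01,d]))[0].round(1))
E
```

```text
-0.011 -0.01 [276.5 277.5]
-0.011 0 [275.2 266.6]
-0.011 0.006 [274.5 260.7]
-0.011 0.012 [273.8 255.2]
-0.011 0.025 [272.6 244.5]
0 -0.01 [276.9 255.9]
0 0 [275.6 246.1]
0 0.006 [274.9 240.9]
0 0.012 [274.2 236. ]
0 0.025 [272.9 226.5]
0.011 -0.01 [277.4 233.3]
0.011 0 [276.  224.9]
0.011 0.006 [275.2 220.3]
0.011 0.012 [274.5 216. ]
0.011 0.025 [273.2 207.8]
```

```bash
python3 -m crank '[{"dp":[0,0,0.005],"rot":[0,0,0],"jaw":0.6},{"dp":[0,0,0.005],"rot":[0,0,0],"jaw":0.6},{"dp":[0,0,0.005],"rot":[0,0,0],"jaw":0.6},{"dp":[0,0,0],"rot":[0,0,0],"jaw":0.6},{"dp":[0,0,-0.004],"rot":[0,0,0],"jaw":0.6},{"dp":[0,0,-0.007],"rot":[0,0,0],"jaw":0.6},{"dp":[0,0,-0.010],"rot":[0,0,0],"jaw":0.6},{"dp":[0,0,-0.010],"rot":[0,0,0],"jaw":0.6}]' 60
python3 - <<'E'
from h import *
st(); c=cap("wrist"); save(c,"w8",None,1.5);st()
s=c["s"]
Rm=R.from_quat(s["ee_rot"]).as_matrix()
for e in (-.011,.011):
  for d in (-.01,0,.006,.012,.025):
    print(e,d,proj(c,np.array(s["position"])+Rm@np.array([e,.0255,d]))[0].round(1)*1.5)
E
```

```text
time: 12.2
position: [0.4332, -0.1696, 0.0187]
ee_rot: [0.993, 0.121, -0.001, -0.0]
contact_force: [-0.1, -0.7, 0.4]
grip_width: 0.0511
t 12.2 pos [ 0.4332 -0.1696  0.0187] yaw(x) 13.89 F [-0.1 -0.7  0.4] w 0.0511
t 12.25 pos [ 0.4334 -0.1697  0.019 ] yaw(x) 13.89 F [-0.1 -0.8 -0.3] w 0.0512
-0.011 -0.01 [465.15 416.25]
-0.011 0 [460.05 400.05]
-0.011 0.006 [457.35 391.2 ]
-0.011 0.012 [454.8  382.95]
-0.011 0.025 [449.85 366.9 ]
0.011 -0.01 [468.6  349.95]
0.011 0 [463.05 337.35]
0.011 0.006 [460.2  330.45]
0.011 0.012 [457.35 324.15]
0.011 0.025 [452.1 311.7]
```

View pics/w8.png

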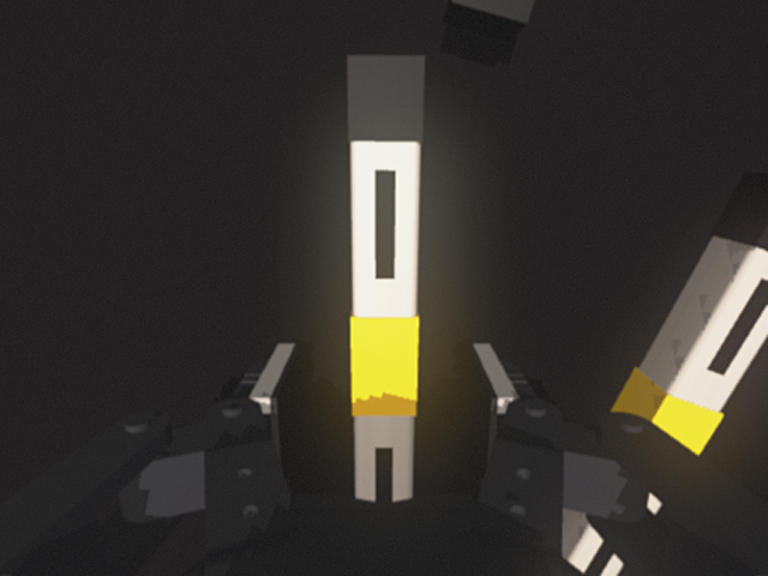

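```bash
python3 -m crank '[{"dp":[0.001,0,-0.003],"rot":[0,0,0],"jaw":0.6},{"dp":[0.001,0,-0.006],"rot":[0,0,0],"jaw":0.6},{"dp":[0.001,0,-0.008],"rot":[0,0,0],"jaw":0.6},{"dp":[0.001,0,-0.010],"rot":[0,0,0],"jaw":0.6},{"dp":[0.001,0,-0.010],"rot":[0,0,0],"jaw":0.6},{"dp":[0.001,0,-0.010],"rot":[0,0,0],"jaw":0.6},{"dp":[0.001,0,-0.010],"rot":[0,0,0],"jaw":0.6},{"dp":[0.001,0,-0.010],"rot":[0,0,0],"jaw":0.6}]' 60
python3 -m crank '[{"dp":[0,0,0],"rot":[0,0,0],"jaw":0.4},{"dp":[0,0,0],"rot":[0,0,0],"jaw":0.3},{"dp":[0,0,0],"rot":[0,0,0],"jaw":0},{"dp":[0,0,0],"rot":[0,0,0],"jaw":0},{"dp":[0,0,0],"rot":[0,0,0],"jaw":0},{"dp":[0,0,0],"rot":[0,0,0],"jaw":0},{"dp":[0,0,0],"rot":[0,0,0],"jaw":0},{"dp":[0,0,0],"rot":[0,0,0],"jaw":0}]' 40
```

```text
time: 13.05
position: [0.4347, -0.1698, 0.0094]
ee_rot: [0.993, 0.121, 0.0, 0.0]
contact_force: [-0.4, 0.3, -0.2]
grip_width: 0.0512
time: 13.85
position: [0.4349, -0.1698, 0.0094]
ee_rot: [0.993, 0.121, 0.0, 0.0]
contact_force: [0.2, -0.8, 3.9]
grip_width: 0.0193
```

```bash
python3 -m crank '[{"dp":[0,0,0.01],"rot":[0,0,0],"jaw":0},{"dp":[0,0,0.03],"rot":[0,0,0],"jaw":0},{"dp":[0,0,0.06],"rot":[0,0,0],"jaw":0},{"dp":[0,0,0.1],"rot":[0,0,0],"jaw":0},{"dp":[0,0,0.14],"rot":[0,0,6],"jaw":0},{"dp":[0,0,0.17],"rot":[0,0,13],"jaw":0},{"dp":[0.01,0,0.18],"rot":[0,0,20],"jaw":0},{"dp":[0.02,0.02,0.18],"rot":[0,0,27],"jaw":0}]' 60
python3 -m crank '[{"dp":[0.02,0.03,0],"rot":[0,0,7],"jaw":0},{"dp":[0.04,0.06,0],"rot":[0,0,14],"jaw":0},{"dp":[0.06,0.09,0],"rot":[0,0,21],"jaw":0},{"dp":[0.08,0.12,0],"rot":[0,0,28],"jaw":0},{"dp":[0.1,0.15,0],"rot":[0,0,35],"jaw":0},{"dp":[0.12,0.18,0],"rot":[0,0,42],"jaw":0},{"dp":[0.14,0.21,0],"rot":[0,0,42.8],"jaw":0},{"dp":[0.16,0.24,0],"rot":[0,0,42.8],"jaw":0}]'
python3 -m crank '[{"dp":[0.02,0.025,0],"rot":[0,0,0],"jaw":0},{"dp":[0.02,0.025,0],"rot":[0,0,0],"jaw":0},{"dp":[0.02,0.025,0],"rot":[0,0,0],"jaw":0},{"dp":[0.02,0.025,0],"rot":[0,0,0],"jaw":0},{"dp":[0.02,0.025,0],"rot":[0,0,0],"jaw":0},{"dp":[0.02,0.025,0],"rot":[0,0,0],"jaw":0},{"dp":[0.02,0.025,0],"rot":[0,0,0],"jaw":0},{"dp":[0.02,0.025,0],"rot":[0,0,0],"jaw":0}]'
python3 - <<'E'
from h import *
st(); c=cap("wrist"); save(c,"w9")
E
```

```text
time: 14.65
position: [0.4554, -0.1525, 0.1917]
ee_rot: [0.937, 0.349, 0.001, 0.002]
contact_force: [0.8, 0.0, -1.8]
grip_width: 0.0182
time: 15.45
position: [0.6145, 0.0911, 0.189]
ee_rot: [0.745, 0.667, -0.001, -0.0]
contact_force: [0.4, -0.2, -1.1]
grip_width: 0.0184
time: 16.25
position: [0.6346, 0.1149, 0.1894]
ee_rot: [0.745, 0.667, 0.0, 0.0]
contact_force: [0.6, -0.2, -0.8]
grip_width: 0.0177
t 16.25 pos [0.6346 0.1149 0.1894] yaw(x) 83.66 F [ 0.6 -0.2 -0.8] w 0.0177
```

View pics/w9.png

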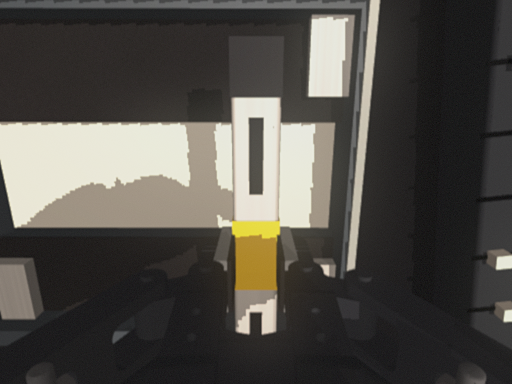

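```bash
cat >> h.py <<'E'
def held(c,off=.0106):
    s=c["s"]; z=s["position"][2]+off
    hsv=cv2.cvtColor(c["img"],cv2.COLOR_RGB2HSV)
    m=cv2.inRange(hsv,(18,150,90),(36,255,255)); m[:, :200]=0; m[:,310:]=0
    n,l,stt,ce=cv2.connectedComponentsWithStats(m); i=1+np.argmax(stt[1:,4])
    v,u=np.nonzero(l==i); P=back(c,np.c_[u,v],z)
    L=(P-s["position"])@R.from_quat(s["ee_rot"]).as_matrix()
    print("held tag tool x range",L[:,0].min().round(4),L[:,0].max().round(4),"y",L[:,1].min().round(4),L[:,1].max().round(4))
E
python3 - <<'E'
from h import *
c=cap("wrist"); held(c)
p=CAB[:3,3]+CAB[:3,:3]@[.084,0,0]; print(p)
E
```

```text
held tag tool x range -0.017 0.0168 y -0.0102 0.0106
[0.63799272 0.11478232 0.        ]
```

```bash
python3 -m crank '[{"dp":[0.0034,0,-0.03],"rot":[0,0,0],"jaw":0},{"dp":[0.0034,0,-0.06],"rot":[0,0,0],"jaw":0},{"dp":[0.0034,0,-0.08],"rot":[0,0,0],"jaw":0},{"dp":[0.0034,0,-0.095],"rot":[0,0,0],"jaw":0},{"dp":[0.0034,0,-0.104],"rot":[0,0,0],"jaw":0},{"dp":[0.0034,0,-0.107],"rot":[0,0,0],"jaw":0},{"dp":[0.0034,0,-0.109],"rot":[0,0,0],"jaw":0},{"dp":[0.0034,0,-0.109],"rot":[0,0,0],"jaw":0}]'
python3 -m crank '[{"dp":[0,0,0],"rot":[0,0,0],"jaw":0},{"dp":[0,0,0],"rot":[0,0,0],"jaw":0.1},{"dp":[0,0,0],"rot":[0,0,0],"jaw":0.25},{"dp":[0,0,0],"rot":[0,0,0],"jaw":0.4},{"dp":[0,0,0],"rot":[0,0,0],"jaw":0.42},{"dp":[0,0,0.0],"rot":[0,0,0],"jaw":0.42},{"dp":[0,0,0.02],"rot":[0,0,0],"jaw":0.42},{"dp":[0,0,0.05],"rot":[0,0,0],"jaw":0.42}]'
python3 -m crank '[{"dp":[0,0,0.04],"rot":[0,0,0],"jaw":0.42},{"dp":[0,0,0.08],"rot":[0,0,0],"jaw":0.42},{"dp":[0,0,0.12],"rot":[0,0,0],"jaw":0.42},{"dp":[0,0,0.15],"rot":[0,0,0],"jaw":0.6},{"dp":[0,0,0.16],"rot":[0,0,0],"jaw":0.6},{"dp":[0,0,0.16],"rot":[0,0,0],"jaw":0.6},{"dp":[0,0,0.16],"rot":[0,0,0],"jaw":0.6},{"dp":[0,0,0.16],"rot":[0,0,0],"jaw":0.6}]'
python3 - <<'E'
from h import *
st(); c=cap("wrist"); save(c,"w10")
for t in tags(c,.09): print(*t, (CAB[:3,:3].T@(np.r_[t[2],0]-CAB[:3,3])).round(4))
for b in bars(c,.09): print(*b)
E
```

```text
time: 17.15
position: [0.6386, 0.1155, 0.0811]
ee_rot: [0.745, 0.667, 0.001, 0.0]
contact_force: [0.4, 0.4, -1.0]
grip_width: 0.0182
time: 17.95
position: [0.6363, 0.1147, 0.1287]
ee_rot: [0.745, 0.667, -0.002, -0.001]
contact_force: [0.0, -0.1, -0.3]
grip_width: 0.0362
time: 18.75
position: [0.637, 0.1148, 0.2878]
ee_rot: [0.745, 0.667, -0.002, -0.001]
contact_force: [-0.2, -1.0, 0.4]
grip_width: 0.0512
t 18.75 pos [0.637  0.1148 0.2878] yaw(x) 83.69 F [-0.2 -1.   0.4] w 0.0512
[257.5 164.9] 523 [0.6389 0.1154] [31.9 18.6] 83.8 [0.0848 0.0007 0.    ]
0.68 [235.8, 321.2, 322.9, 336.7] [ 0.6407 -0.0953] [ 19. 108.] 178.8 [ 0.6443 -0.0955] [89. 78. 58.]
0.64 [243.8, 76.6, 268.5, 240.3] [0.6394 0.1158] [ 22. 181.] 83.9 [0.6396 0.1218] [171. 165. 129.]
```

View pics/w10.png

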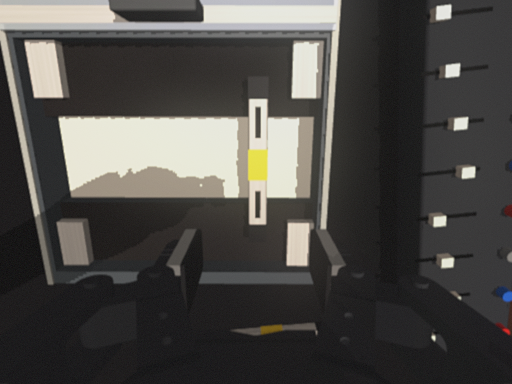

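```bash
python3 - <<'E'
from h import *
c=cap("wrist"); P=back(c,[(60,116.5),(313,116.5),(313,198.5),(68,198.5),(257,116.5),(257,198.5)],.045); print(P.round(4), (P-CAB[:3,3])@CAB[:3,:3])
E
python3 -m crank '[{"dp":[0,-0.04,0.0],"rot":[0,0,-7],"jaw":0.6},{"dp":[-0.01,-0.08,0.0],"rot":[0,0,-15],"jaw":0.6},{"dp":[-0.04,-0.12,0],"rot":[0,0,-23],"jaw":0.6},{"dp":[-0.07,-0.16,0],"rot":[0,0,-31],"jaw":0.6},{"dp":[-0.1,-0.2,0],"rot":[0,0,-39],"jaw":0.6},{"dp":[-0.13,-0.24,0],"rot":[0,0,-47],"jaw":0.6},{"dp":[-0.16,-0.28,-0.02],"rot":[0,0,-55],"jaw":0.6},{"dp":[-0.19,-0.32,-0.03],"rot":[0,0,-63],"jaw":0.6}]'
python3 -m crank '[{"dp":[-0.01,-0.04,0.0],"rot":[0,0,-7],"jaw":0.6},{"dp":[-0.014,-0.065,-0.02],"rot":[0,0,-15],"jaw":0.6},{"dp":[-0.014,-0.065,-0.04],"rot":[0,0,-23],"jaw":0.6},{"dp":[-0.014,-0.065,-0.05],"rot":[0,0,-27],"jaw":0.6},{"dp":[-0.014,-0.065,-0.05],"rot":[0,0,-27],"jaw":0.6},{"dp":[-0.014,-0.065,-0.05],"rot":[0,0,-27],"jaw":0.6},{"dp":[-0.014,-0.065,-0.05],"rot":[0,0,-27],"jaw":0.6},{"dp":[-0.014,-0.065,-0.05],"rot":[0,0,-27],"jaw":0.6}]'
python3 - <<'E'
from h import *
st(); c=cap("wrist"); save(c,"w11")
for t in tags(c): print(*t)
for b in bars(c): print(*b)
E
```

```text
[[0.4126 0.1896 0.045 ]
 [0.7098 0.1571 0.045 ]
 [0.7036 0.0559 0.045 ]
 [0.3951 0.0895 0.045 ]
 [0.6441 0.1642 0.045 ]
 [0.6332 0.0635 0.045 ]] [[-0.14824829  0.04960585  0.045     ]
 [ 0.1507207   0.04989197  0.045     ]
 [ 0.1556938  -0.05135253  0.045     ]
 [-0.15469457 -0.05183108  0.045     ]
 [ 0.08463459  0.04982872  0.045     ]
 [ 0.08484586 -0.05146177  0.045     ]]
time: 19.7
position: [0.449, -0.202, 0.2602]
ee_rot: [0.984, 0.177, -0.0, -0.0]
contact_force: [1.0, -1.4, -0.0]
grip_width: 0.0508
time: 20.5
position: [0.4374, -0.2661, 0.2121]
ee_rot: [0.999, -0.055, 0.001, 0.0]
contact_force: [-0.2, -0.3, -1.5]
grip_width: 0.051
t 20.5 pos [ 0.4374 -0.2661  0.2121] yaw(x) -6.25 F [-0.2 -0.3 -1.5] w 0.051
[378.6 164.2] 646 [ 0.4261 -0.3968] [22.5 33.7] 89.6
[258.1 173.7] 605 [ 0.4295 -0.2685] [22.3 33.1] 83.4
0.87 [126.4, 1.3, 163.6, 80.2] [ 0.5727 -0.1747] [26. 71.] 179.7 [ 0.5733 -0.1742] [166. 162. 158.]
0.85 [248.1, 84.6, 268.0, 251.6] [ 0.4305 -0.2688] [ 20. 180.] 173.5 [ 0.4371 -0.2691] [193. 190. 157.]
0.65 [360.0, 73.8, 388.6, 247.0] [ 0.4265 -0.3939] [ 28. 181.] 179.9 [ 0.4336 -0.3934] [180. 174. 140.]
```

View pics/w11.png

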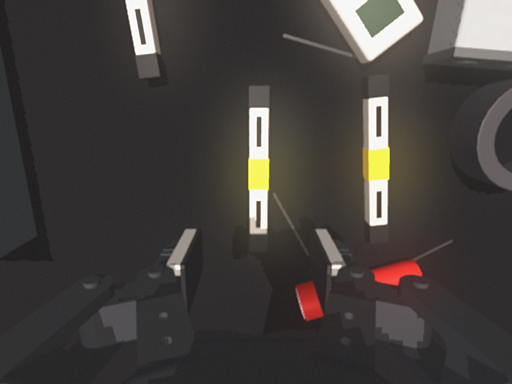

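```bash
python3 -m crank '[{"dp":[-0.0076,-0.0025,-0.03],"rot":[0,0,-0.3],"jaw":0.6},{"dp":[-0.0076,-0.0025,-0.07],"rot":[0,0,-0.3],"jaw":0.6},{"dp":[-0.0076,-0.0025,-0.11],"rot":[0,0,-0.3],"jaw":0.6},{"dp":[-0.0076,-0.0025,-0.15],"rot":[0,0,-0.3],"jaw":0.6},{"dp":[-0.0076,-0.0025,-0.18],"rot":[0,0,-0.3],"jaw":0.6},{"dp":[-0.0076,-0.0025,-0.195],"rot":[0,0,-0.3],"jaw":0.6},{"dp":[-0.0076,-0.0025,-0.201],"rot":[0,0,-0.3],"jaw":0.6},{"dp":[-0.0076,-0.0025,-0.201],"rot":[0,0,-0.3],"jaw":0.6}]'
python3 -m crank '[{"dp":[0,0,0],"rot":[0,0,0],"jaw":0.5},{"dp":[0,0,0],"rot":[0,0,0],"jaw":0.3},{"dp":[0,0,0],"rot":[0,0,0],"jaw":0},{"dp":[0,0,0],"rot":[0,0,0],"jaw":0},{"dp":[0,0,0],"rot":[0,0,0],"jaw":0},{"dp":[0,0,0],"rot":[0,0,0],"jaw":0},{"dp":[0,0,0],"rot":[0,0,0],"jaw":0},{"dp":[0,0,0],"rot":[0,0,0],"jaw":0}]' 60
python3 - <<'E'
from h import *
c=cap("wrist"); held(c); st()
E
```

```text
time: 21.4
position: [0.4292, -0.2684, 0.01]
ee_rot: [0.998, -0.058, -0.0, -0.0]
contact_force: [0.1, -1.0, -0.0]
grip_width: 0.0512
time: 22.2
position: [0.4302, -0.2691, 0.0117]
ee_rot: [0.998, -0.058, 0.001, 0.001]
contact_force: [-0.5, 0.8, 6.6]
grip_width: 0.0187
held tag tool x range -0.016 0.0119 y -0.0097 0.0103
t 22.25 pos [ 0.4302 -0.269   0.0117] yaw(x) -6.62 F [-0.9  0.9  5.6] w 0.0182
```

```bash
python3 -m crank '[{"dp":[0,0,0.01],"rot":[0,0,0],"jaw":0},{"dp":[0,0,0.03],"rot":[0,0,0],"jaw":0},{"dp":[0,0,0.06],"rot":[0,0,0],"jaw":0},{"dp":[0,0,0.1],"rot":[0,0,0],"jaw":0},{"dp":[0,0,0.14],"rot":[0,0,8],"jaw":0},{"dp":[0,0.01,0.17],"rot":[0,0,16],"jaw":0},{"dp":[0.01,0.03,0.18],"rot":[0,0,24],"jaw":0},{"dp":[0.02,0.06,0.18],"rot":[0,0,32],"jaw":0}]'
python3 -m crank '[{"dp":[0.02,0.04,0],"rot":[0,0,8],"jaw":0},{"dp":[0.04,0.08,0],"rot":[0,0,16],"jaw":0},{"dp":[0.06,0.12,0],"rot":[0,0,24],"jaw":0},{"dp":[0.08,0.16,0],"rot":[0,0,32],"jaw":0},{"dp":[0.1,0.2,0],"rot":[0,0,40],"jaw":0},{"dp":[0.12,0.24,0],"rot":[0,0,48],"jaw":0},{"dp":[0.13,0.28,0],"rot":[0,0,56],"jaw":0},{"dp":[0.132,0.31,0],"rot":[0,0,58.3],"jaw":0}]'
python3 -m crank '[{"dp":[0,0.02,0],"rot":[0,0,0],"jaw":0},{"dp":[0,0.02,0],"rot":[0,0,0],"jaw":0},{"dp":[0,0.02,0],"rot":[0,0,0],"jaw":0},{"dp":[0,0.02,0],"rot":[0,0,0],"jaw":0},{"dp":[0,0.02,0],"rot":[0,0,0],"jaw":0},{"dp":[0,0.02,0],"rot":[0,0,0],"jaw":0},{"dp":[0,0.02,0],"rot":[0,0,0],"jaw":0},{"dp":[0,0.02,0],"rot":[0,0,0],"jaw":0}]'
python3 - <<'E'
from h import *
c=cap("wrist"); held(c,.0083); st(); save(c,"w12")
E
```

```text
time: 23.05
position: [0.4503, -0.2101, 0.1934]
ee_rot: [0.975, 0.221, 0.002, 0.002]
contact_force: [0.5, 0.6, -1.4]
grip_width: 0.0186
time: 23.85
position: [0.5818, 0.1047, 0.1908]
ee_rot: [0.743, 0.669, 0.001, -0.0]
contact_force: [0.4, -0.2, -0.9]
grip_width: 0.0181
time: 24.65
position: [0.5813, 0.1211, 0.1903]
ee_rot: [0.745, 0.667, 0.0, 0.0]
contact_force: [-0.5, -0.1, -1.5]
grip_width: 0.0179
held tag tool x range -0.0179 0.0159 y -0.0103 0.0103
t 24.7 pos [0.5812 0.1213 0.1903] yaw(x) 83.68 F [-0.4  0.9 -0.5] w 0.0179
```

View pics/w12.png

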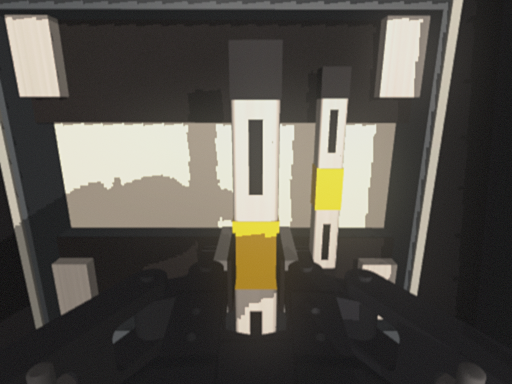

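```bash
python3 -m crank '[{"dp":[0.001,0.0005,-0.03],"rot":[0,0,0],"jaw":0},{"dp":[0.001,0.0005,-0.06],"rot":[0,0,0],"jaw":0},{"dp":[0.001,0.0005,-0.08],"rot":[0,0,0],"jaw":0},{"dp":[0.001,0.0005,-0.095],"rot":[0,0,0],"jaw":0},{"dp":[0.001,0.0005,-0.103],"rot":[0,0,0],"jaw":0},{"dp":[0.001,0.0005,-0.106],"rot":[0,0,0],"jaw":0},{"dp":[0.001,0.0005,-0.108],"rot":[0,0,0],"jaw":0},{"dp":[0.001,0.0005,-0.108],"rot":[0,0,0],"jaw":0}]'
python3 -m crank '[{"dp":[0,0,0],"rot":[0,0,0],"jaw":0},{"dp":[0,0,0],"rot":[0,0,0],"jaw":0.1},{"dp":[0,0,0],"rot":[0,0,0],"jaw":0.25},{"dp":[0,0,0],"rot":[0,0,0],"jaw":0.4},{"dp":[0,0,0],"rot":[0,0,0],"jaw":0.42},{"dp":[0,0,0.0],"rot":[0,0,0],"jaw":0.42},{"dp":[0,0,0.02],"rot":[0,0,0],"jaw":0.42},{"dp":[0,0,0.05],"rot":[0,0,0],"jaw":0.42}]'
python3 -m crank '[{"dp":[0,0,0.04],"rot":[0,0,0],"jaw":0.42},{"dp":[0,0,0.08],"rot":[0,0,0],"jaw":0.42},{"dp":[0,0,0.12],"rot":[0,0,0],"jaw":0.42},{"dp":[0,0,0.15],"rot":[0,0,0],"jaw":0.6},{"dp":[0,0,0.16],"rot":[0,0,0],"jaw":0.6},{"dp":[0,0,0.16],"rot":[0,0,0],"jaw":0.6},{"dp":[0,0,0.16],"rot":[0,0,0],"jaw":0.6},{"dp":[0,0,0.16],"rot":[0,0,0],"jaw":0.6}]'
python3 - <<'E'
from h import *
st(); c=cap("wrist"); save(c,"w13")
for t in tags(c,.09): print(*t, (CAB[:3,:3].T@(np.r_[t[2],0]-CAB[:3,3])).round(4))
for b in bars(c,.09): print(*b)
E
```

```text
time: 25.5
position: [0.5828, 0.1222, 0.083]
ee_rot: [0.745, 0.667, 0.001, 0.0]
contact_force: [0.5, -0.0, -0.9]
grip_width: 0.018
time: 26.3
position: [0.5806, 0.1215, 0.131]
ee_rot: [0.745, 0.667, -0.002, -0.001]
contact_force: [0.8, -0.1, -0.4]
grip_width: 0.0357
time: 27.1
position: [0.5812, 0.1215, 0.29]
ee_rot: [0.745, 0.667, -0.002, -0.001]
contact_force: [-0.0, 0.6, -0.3]
grip_width: 0.0509
t 27.1 pos [0.5812 0.1215 0.29  ] yaw(x) 83.69 F [-0.   0.6 -0.3] w 0.0509
[254.7 141.2] 548 [0.583  0.1468] [31.1 19.2] 83.3 [0.0258 0.0258 0.    ]
[308.4 164.9] 545 [0.6382 0.1157] [32.1 20.3] 83.6 [0.0841 0.0009 0.    ]
0.8 [251.7, 325.2, 321.4, 334.5] [ 0.5956 -0.0919] [15. 88.] 179.5 [ 0.5998 -0.0923] [77. 66. 40.]
0.66 [293.4, 78.2, 323.9, 241.2] [0.6372 0.1162] [ 25. 182.] 83.2 [0.6382 0.124 ] [164. 157. 124.]
```

View pics/w13.png

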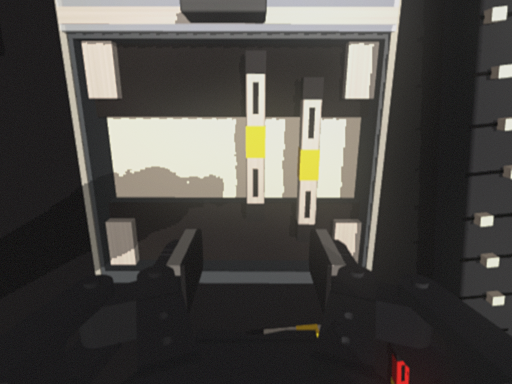

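```bash
python3 -m crank '[{"dp":[0.0018,0.0253,-0.04],"rot":[0,0,-0.2],"jaw":0.42},{"dp":[0.0018,0.0253,-0.08],"rot":[0,0,-0.2],"jaw":0.42},{"dp":[0.0018,0.0253,-0.12],"rot":[0,0,-0.2],"jaw":0.42},{"dp":[0.0018,0.0253,-0.16],"rot":[0,0,-0.2],"jaw":0.42},{"dp":[0.0018,0.0253,-0.185],"rot":[0,0,-0.2],"jaw":0.42},{"dp":[0.0018,0.0253,-0.2],"rot":[0,0,-0.2],"jaw":0.42},{"dp":[0.0018,0.0253,-0.207],"rot":[0,0,-0.2],"jaw":0.42},{"dp":[0.0018,0.0253,-0.207],"rot":[0,0,-0.2],"jaw":0.42}]'
python3 -m crank '[{"dp":[0,0,0],"rot":[0,0,0],"jaw":0.42},{"dp":[0,0,0],"rot":[0,0,0],"jaw":0.3},{"dp":[0,0,0],"rot":[0,0,0],"jaw":0},{"dp":[0,0,0],"rot":[0,0,0],"jaw":0},{"dp":[0,0,0],"rot":[0,0,0],"jaw":0},{"dp":[0,0,0],"rot":[0,0,0],"jaw":0},{"dp":[0,0,0],"rot":[0,0,0],"jaw":0},{"dp":[0,0,0.005],"rot":[0,0,0],"jaw":0}]' 60
python3 - <<'E'
from h import *
st(); c=cap("wrist"); held(c,.009)
E
```

```text
time: 28.0
position: [0.5839, 0.1473, 0.0849]
ee_rot: [0.746, 0.666, -0.0, -0.0]
contact_force: [-0.4, -0.3, 0.8]
grip_width: 0.0361
time: 28.8
position: [0.5839, 0.1472, 0.0905]
ee_rot: [0.746, 0.666, -0.0, 0.0]
contact_force: [-0.3, -0.9, -1.3]
grip_width: 0.018
t 28.8 pos [0.5839 0.1472 0.0905] yaw(x) 83.49 F [-0.3 -0.9 -1.3] w 0.018
held tag tool x range -0.0148 0.0175 y -0.0098 0.0098
```

```bash
python3 -m crank '[{"dp":[0,-0.006,0.002],"rot":[0,0,0],"jaw":0},{"dp":[-0.0005,-0.012,0.002],"rot":[0,0,0],"jaw":0},{"dp":[-0.001,-0.018,0.002],"rot":[0,0,0],"jaw":0},{"dp":[-0.0016,-0.024,0.002],"rot":[0,0,0.2],"jaw":0},{"dp":[-0.0016,-0.0262,0],"rot":[0,0,0.2],"jaw":0},{"dp":[-0.0016,-0.0262,-0.003],"rot":[0,0,0.2],"jaw":0},{"dp":[-0.0016,-0.0262,-0.0055],"rot":[0,0,0.2],"jaw":0},{"dp":[-0.0016,-0.0262,-0.0055],"rot":[0,0,0.2],"jaw":0}]'
python3 -m crank '[{"dp":[0,0,0],"rot":[0,0,0],"jaw":0},{"dp":[0,0,0],"rot":[0,0,0],"jaw":0.1},{"dp":[0,0,0],"rot":[0,0,0],"jaw":0.25},{"dp":[0,0,0],"rot":[0,0,0],"jaw":0.4},{"dp":[0,0,0],"rot":[0,0,0],"jaw":0.42},{"dp":[0,0,0.0],"rot":[0,0,0],"jaw":0.42},{"dp":[0,0,0.02],"rot":[0,0,0],"jaw":0.42},{"dp":[0,0,0.05],"rot":[0,0,0],"jaw":0.42}]'
python3 -m crank '[{"dp":[0,0,0.04],"rot":[0,0,0],"jaw":0.42},{"dp":[0,0,0.08],"rot":[0,0,0],"jaw":0.42},{"dp":[0,0,0.12],"rot":[0,0,0],"jaw":0.42},{"dp":[0,0,0.15],"rot":[0,0,0],"jaw":0.6},{"dp":[0,0,0.16],"rot":[0,0,0],"jaw":0.6},{"dp":[0,0,0.16],"rot":[0,0,0],"jaw":0.6},{"dp":[0,0,0.16],"rot":[0,0,0],"jaw":0.6},{"dp":[0,0,0.16],"rot":[0,0,0],"jaw":0.6}]'
python3 - <<'E'
from h import *
st(); c=cap("wrist"); save(c,"w14")
for t in tags(c,.09): print(*t, (CAB[:3,:3].T@(np.r_[t[2],0]-CAB[:3,3])).round(4))
E
```

```text
time: 29.65
position: [0.5826, 0.1203, 0.087]
ee_rot: [0.745, 0.667, -0.001, 0.001]
contact_force: [-6.0, -4.2, 13.6]
grip_width: 0.0177
time: 30.45
position: [0.5807, 0.1207, 0.1331]
ee_rot: [0.745, 0.667, -0.002, -0.001]
contact_force: [1.0, -0.4, 0.6]
grip_width: 0.0357
time: 31.25
position: [0.5814, 0.1207, 0.2924]
ee_rot: [0.745, 0.667, -0.002, -0.001]
contact_force: [-0.5, 0.4, -0.3]
grip_width: 0.0512
t 31.25 pos [0.5814 0.1207 0.2924] yaw(x) 83.69 F [-0.5  0.4 -0.3] w 0.0512
[307.8 163.4] 523 [0.638  0.1155] [32.3 20.5] 83.8 [0.0839 0.0007 0.    ]
[257.2 165.2] 495 [0.583  0.1193] [32.5 18.7] 83.4 [ 0.0288 -0.0015  0.    ]
```

View pics/w14.png

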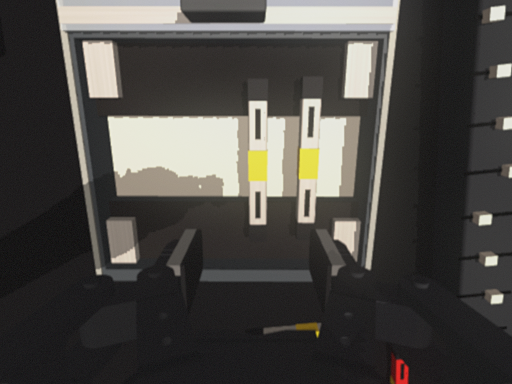

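```bash
python3 -m crank '[{"dp":[0,-0.045,0.0],"rot":[0,0,-8],"jaw":0.6},{"dp":[0,-0.09,0.0],"rot":[0,0,-16],"jaw":0.6},{"dp":[-0.02,-0.13,0],"rot":[0,0,-24],"jaw":0.6},{"dp":[-0.04,-0.17,0],"rot":[0,0,-32],"jaw":0.6},{"dp":[-0.06,-0.21,0],"rot":[0,0,-40],"jaw":0.6},{"dp":[-0.08,-0.25,0],"rot":[0,0,-48],"jaw":0.6},{"dp":[-0.1,-0.29,-0.02],"rot":[0,0,-56],"jaw":0.6},{"dp":[-0.12,-0.33,-0.03],"rot":[0,0,-64],"jaw":0.6}]'
python3 -m crank '[{"dp":[-0.01,-0.04,0.0],"rot":[0,0,-7],"jaw":0.6},{"dp":[-0.02,-0.08,-0.02],"rot":[0,0,-14],"jaw":0.6},{"dp":[-0.027,-0.12,-0.04],"rot":[0,0,-19.5],"jaw":0.6},{"dp":[-0.027,-0.16,-0.05],"rot":[0,0,-19.5],"jaw":0.6},{"dp":[-0.027,-0.185,-0.05],"rot":[0,0,-19.5],"jaw":0.6},{"dp":[-0.027,-0.185,-0.05],"rot":[0,0,-19.5],"jaw":0.6},{"dp":[-0.027,-0.185,-0.05],"rot":[0,0,-19.5],"jaw":0.6},{"dp":[-0.027,-0.185,-0.05],"rot":[0,0,-19.5],"jaw":0.6}]'
python3 - <<'E'
from h import *
st(); c=cap("wrist"); save(c,"w15")
for t in tags(c): print(*t)
for b in bars(c): print(*b)
E
```

```text
time: 32.1
position: [0.4604, -0.2101, 0.2627]
ee_rot: [0.986, 0.168, -0.001, -0.001]
contact_force: [-0.2, -1.3, -1.5]
grip_width: 0.0511
time: 32.9
position: [0.4358, -0.3922, 0.2143]
ee_rot: [1.0, 0.003, -0.0, -0.001]
contact_force: [-0.5, 0.5, 1.0]
grip_width: 0.051
t 32.9 pos [ 0.4358 -0.3922  0.2143] yaw(x) 0.3 F [-0.5  0.5  1. ] w 0.051
[259.7 174.9] 560 [ 0.4264 -0.3969] [33.3 21.5] 0.1
0.9 [249.1, 87.0, 271.5, 256.0] [ 0.4269 -0.397 ] [ 22. 181.] 179.9 [ 0.4329 -0.3968] [197. 194. 160.]
0.76 [16.1, 0.0, 56.0, 61.2] [ 0.5662 -0.177 ] [32. 55.] 0.0 [ 0.5666 -0.1772] [128. 124. 121.]
```

View pics/w15.png

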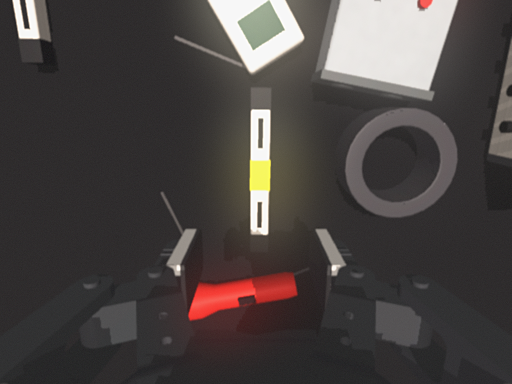

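```bash
python3 -m crank '[{"dp":[-0.0092,-0.0047,-0.03],"rot":[0,0,-0.3],"jaw":0.5},{"dp":[-0.0092,-0.0047,-0.07],"rot":[0,0,-0.3],"jaw":0.5},{"dp":[-0.0092,-0.0047,-0.11],"rot":[0,0,-0.3],"jaw":0.5},{"dp":[-0.0092,-0.0047,-0.15],"rot":[0,0,-0.3],"jaw":0.5},{"dp":[-0.0092,-0.0047,-0.18],"rot":[0,0,-0.3],"jaw":0.5},{"dp":[-0.0092,-0.0047,-0.197],"rot":[0,0,-0.3],"jaw":0.5},{"dp":[-0.0092,-0.0047,-0.203],"rot":[0,0,-0.3],"jaw":0.5},{"dp":[-0.0092,-0.0047,-0.203],"rot":[0,0,-0.3],"jaw":0.5}]'
python3 -m crank '[{"dp":[0,0,0],"rot":[0,0,0],"jaw":0.5},{"dp":[0,0,0],"rot":[0,0,0],"jaw":0.3},{"dp":[0,0,0],"rot":[0,0,0],"jaw":0},{"dp":[0,0,0],"rot":[0,0,0],"jaw":0},{"dp":[0,0,0],"rot":[0,0,0],"jaw":0},{"dp":[0,0,0],"rot":[0,0,0],"jaw":0},{"dp":[0,0,0],"rot":[0,0,0],"jaw":0},{"dp":[0,0,0],"rot":[0,0,0],"jaw":0}]' 60
python3 - <<'E'
from h import *
c=cap("wrist"); held(c,.009); st()
E
```

```text
time: 33.8
position: [0.4264, -0.3978, 0.0115]
ee_rot: [1.0, -0.0, -0.0, -0.0]
contact_force: [-0.1, 0.4, 0.5]
grip_width: 0.0431
time: 34.6
position: [0.4271, -0.3991, 0.0134]
ee_rot: [1.0, -0.001, 0.001, 0.001]
contact_force: [0.6, 1.6, 6.4]
grip_width: 0.0179
held tag tool x range -0.0166 0.0112 y -0.0098 0.0099
t 34.65 pos [ 0.4271 -0.3991  0.0134] yaw(x) -0.11 F [0.1 2.1 6.3] w 0.0178
```

```bash
python3 -m crank '[{"dp":[0,0,0.01],"rot":[0,0,0],"jaw":0},{"dp":[0,0,0.03],"rot":[0,0,0],"jaw":0},{"dp":[0,0,0.06],"rot":[0,0,0],"jaw":0},{"dp":[0,0,0.1],"rot":[0,0,0],"jaw":0},{"dp":[0,0.01,0.14],"rot":[0,0,8],"jaw":0},{"dp":[0,0.04,0.17],"rot":[0,0,16],"jaw":0},{"dp":[0.01,0.08,0.18],"rot":[0,0,24],"jaw":0},{"dp":[0.02,0.12,0.18],"rot":[0,0,32],"jaw":0}]'
python3 -m crank '[{"dp":[0.015,0.045,0],"rot":[0,0,8],"jaw":0},{"dp":[0.03,0.09,0],"rot":[0,0,16],"jaw":0},{"dp":[0.045,0.135,0],"rot":[0,0,24],"jaw":0},{"dp":[0.06,0.18,0],"rot":[0,0,32],"jaw":0},{"dp":[0.07,0.225,0],"rot":[0,0,40],"jaw":0},{"dp":[0.08,0.27,0],"rot":[0,0,48],"jaw":0},{"dp":[0.08,0.31,0],"rot":[0,0,51.8],"jaw":0},{"dp":[0.08,0.35,0],"rot":[0,0,51.8],"jaw":0}]'
python3 -m crank '[{"dp":[0,0.04,0],"rot":[0,0,0],"jaw":0},{"dp":[0,0.056,0],"rot":[0,0,0],"jaw":0},{"dp":[0,0.056,0],"rot":[0,0,0],"jaw":0},{"dp":[0,0.056,0],"rot":[0,0,0],"jaw":0},{"dp":[0,0.056,0],"rot":[0,0,0],"jaw":0},{"dp":[0,0.056,0],"rot":[0,0,0],"jaw":0},{"dp":[0,0.056,0],"rot":[0,0,0],"jaw":0},{"dp":[0,0.056,0],"rot":[0,0,0],"jaw":0}]'
python3 - <<'E'
from h import *
c=cap("wrist"); held(c,.008); st(); save(c,"w16")
for t in tags(c,.09): print(*t, (CAB[:3,:3].T@(np.r_[t[2],0]-CAB[:3,3])).round(4))
E
```

```text
time: 35.45
position: [0.4473, -0.2786, 0.1949]
ee_rot: [0.961, 0.276, 0.002, 0.002]
contact_force: [0.9, -0.0, -1.4]
grip_width: 0.0182
time: 36.25
position: [0.526, 0.0729, 0.1923]
ee_rot: [0.745, 0.668, 0.0, 0.0]
contact_force: [0.3, 0.0, -2.0]
grip_width: 0.0184
time: 37.05
position: [0.5263, 0.1266, 0.1918]
ee_rot: [0.745, 0.667, -0.0, 0.0]
contact_force: [0.2, -0.2, -0.6]
grip_width: 0.018
held tag tool x range -0.0176 0.0162 y -0.0099 0.0103
t 37.1 pos [0.5263 0.1269 0.1918] yaw(x) 83.64 F [-0.7 -0.  -1.7] w 0.018
[397.6 187.4] 1060 [0.6385 0.1157] [32.8 21. ] 83.6 [0.0844 0.001  0.    ]
[326.6 190.4] 1042 [0.5826 0.1195] [32.9 20.7] 83.7 [ 0.0284 -0.0014  0.    ]
[256.3 227.8] 657 [0.5229 0.0929] [15.9 37. ] 83.7 [-0.028  -0.0344  0.    ]
```

View pics/w16.png

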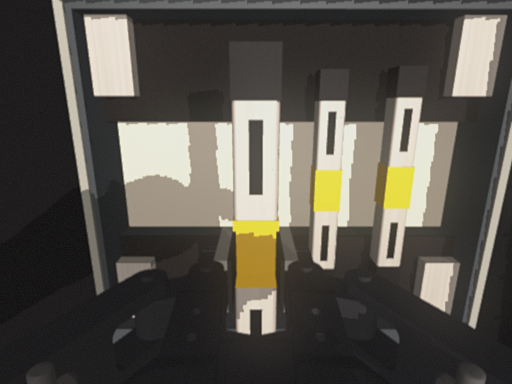

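```bash
python3 -m crank '[{"dp":[0.0005,0.0005,-0.03],"rot":[0,0,0],"jaw":0},{"dp":[0.0005,0.0005,-0.06],"rot":[0,0,0],"jaw":0},{"dp":[0.0005,0.0005,-0.08],"rot":[0,0,0],"jaw":0},{"dp":[0.0005,0.0005,-0.095],"rot":[0,0,0],"jaw":0},{"dp":[0.0005,0.0005,-0.103],"rot":[0,0,0],"jaw":0},{"dp":[0.0005,0.0005,-0.106],"rot":[0,0,0],"jaw":0},{"dp":[0.0005,0.0005,-0.108],"rot":[0,0,0],"jaw":0},{"dp":[0.0005,0.0005,-0.108],"rot":[0,0,0],"jaw":0}]'
python3 -m crank '[{"dp":[0,0,0],"rot":[0,0,0],"jaw":0},{"dp":[0,0,0],"rot":[0,0,0],"jaw":0.1},{"dp":[0,0,0],"rot":[0,0,0],"jaw":0.25},{"dp":[0,0,0],"rot":[0,0,0],"jaw":0.4},{"dp":[0,0,0],"rot":[0,0,0],"jaw":0.42},{"dp":[0,0,0.0],"rot":[0,0,0],"jaw":0.42},{"dp":[0,0,0.02],"rot":[0,0,0],"jaw":0.42},{"dp":[0,0,0.05],"rot":[0,0,0],"jaw":0.42}]'
python3 -m crank '[{"dp":[0,0,0.04],"rot":[0,0,0],"jaw":0.42},{"dp":[0,0,0.08],"rot":[0,0,0],"jaw":0.42},{"dp":[0,0,0.12],"rot":[0,0,0],"jaw":0.42},{"dp":[0,0,0.15],"rot":[0,0,0],"jaw":0.6},{"dp":[0,0,0.16],"rot":[0,0,0],"jaw":0.6},{"dp":[0,0,0.16],"rot":[0,0,0],"jaw":0.6},{"dp":[0,0,0.16],"rot":[0,0,0],"jaw":0.6},{"dp":[0,0,0.16],"rot":[0,0,0],"jaw":0.6}]'
python3 - <<'E'
from h import *
st(); c=cap("wrist"); save(c,"w17")
for t in tags(c,.09): print(*t, (CAB[:3,:3].T@(np.r_[t[2],0]-CAB[:3,3])).round(4))
E
```

```text
time: 37.9
position: [0.5273, 0.1281, 0.0844]
ee_rot: [0.745, 0.667, 0.001, 0.0]
contact_force: [0.4, -0.4, -1.1]
grip_width: 0.018
time: 38.7
position: [0.5251, 0.1274, 0.1327]
ee_rot: [0.745, 0.667, -0.002, -0.001]
contact_force: [-0.3, -0.6, -0.2]
grip_width: 0.036
time: 39.5
position: [0.5257, 0.1274, 0.2916]
ee_rot: [0.745, 0.667, -0.002, -0.001]
contact_force: [-0.3, 0.5, -0.6]
grip_width: 0.0514
t 39.5 pos [0.5257 0.1274 0.2916] yaw(x) 83.69 F [-0.3  0.5 -0.6] w 0.0514
[257.2 164.8] 505 [0.5274 0.1268] [31.3 18.6] 83.4 [-0.0272 -0.0002  0.    ]
[359.3 164. ] 547 [0.6383 0.1152] [32.3 20.6] 83.8 [0.0843 0.0004 0.    ]
[308.  165.9] 542 [0.5823 0.1197] [31.2 20.5] 83.8 [ 0.0281 -0.0012  0.    ]
```

View pics/w17.png

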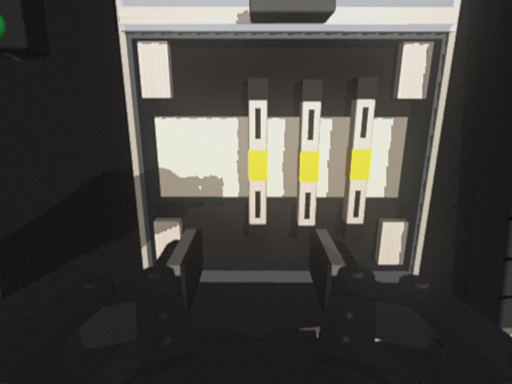

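Three bars lie square (tags at u 258, 309, 360, v≈165). Now bar A near (0.628, -0.175).

```bash
python3 -m crank '[{"dp":[0,-0.045,0.0],"rot":[0,0,-8],"jaw":0.6},{"dp":[0.01,-0.09,0.0],"rot":[0,0,-16],"jaw":0.6},{"dp":[0.03,-0.13,0],"rot":[0,0,-24],"jaw":0.6},{"dp":[0.05,-0.17,0],"rot":[0,0,-32],"jaw":0.6},{"dp":[0.07,-0.21,0],"rot":[0,0,-40],"jaw":0.6},{"dp":[0.09,-0.25,0],"rot":[0,0,-48],"jaw":0.6},{"dp":[0.1,-0.28,-0.02],"rot":[0,0,-56],"jaw":0.6},{"dp":[0.105,-0.30,-0.03],"rot":[0,0,-64],"jaw":0.6}]'
python3 -m crank '[{"dp":[0,0,0.0],"rot":[0,0,-7],"jaw":0.6},{"dp":[0,0,-0.02],"rot":[0,0,-14],"jaw":0.6},{"dp":[0,0,-0.04],"rot":[0,0,-19.5],"jaw":0.6},{"dp":[0,0,-0.05],"rot":[0,0,-19.5],"jaw":0.6},{"dp":[0,0,-0.05],"rot":[0,0,-19.5],"jaw":0.6},{"dp":[0,0,-0.05],"rot":[0,0,-19.5],"jaw":0.6},{"dp":[0,0,-0.05],"rot":[0,0,-19.5],"jaw":0.6},{"dp":[0,0,-0.05],"rot":[0,0,-19.5],"jaw":0.6}]'
python3 - <<'E'
from h import *
st(); c=cap("wrist"); save(c,"w18")
for t in tags(c): print(*t)
for b in bars(c): print(*b)
E
```

```text
time: 40.35
position: [0.631, -0.1755, 0.2604]
ee_rot: [0.986, 0.167, -0.002, -0.0]
contact_force: [-0.2, 0.3, 0.5]
grip_width: 0.0512
time: 41.15
position: [0.6323, -0.1723, 0.2149]
ee_rot: [1.0, 0.002, 0.001, 0.0]
contact_force: [-0.1, -1.0, 0.1]
grip_width: 0.0515
t 41.15 pos [ 0.6323 -0.1723  0.2149] yaw(x) 0.21 F [-0.1 -1.   0.1] w 0.0515
[386.4  21.2] 949 [ 0.775  -0.2975] [22.6 34.5] 0.3
[255.6 169. ] 600 [ 0.6298 -0.1725] [22.6 33.1] 89.8
0.82 [0.0, 168.5, 40.9, 197.8] [0.6135 0.0843] [33. 46.] 96.8 [0.6139 0.085 ] [47. 44. 44.]
0.75 [0.0, 271.5, 48.4, 311.0] [0.4777 0.1055] [44. 61.] 98.6 [0.4793 0.1061] [85. 81. 78.]
0.62 [245.3, 81.9, 268.0, 247.9] [ 0.6291 -0.1729] [ 22. 182.] 179.9 [ 0.6364 -0.1726] [188. 184. 146.]
0.59 [289.2, 7.3, 482.6, 39.9] [ 0.7729 -0.2962] [ 27. 185.] 89.5 [ 0.7734 -0.2966] [171.  92.  54.]
0.56 [1.0, 221.2, 47.6, 257.1] [0.5467 0.0937] [38. 55.] 94.4 [0.5474 0.0942] [77. 73. 72.]
```

View pics/w18.png

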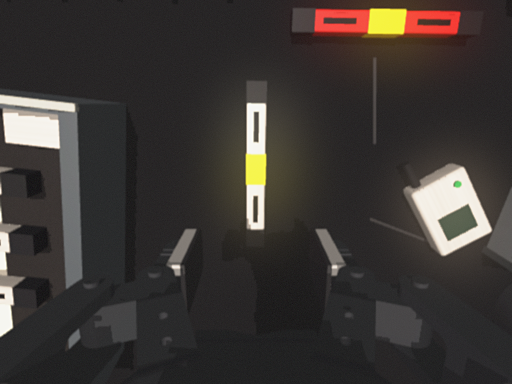

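```bash
python3 -m crank '[{"dp":[-0.0027,-0.0004,-0.03],"rot":[0,0,-0.3],"jaw":0.6},{"dp":[-0.0027,-0.0004,-0.07],"rot":[0,0,-0.3],"jaw":0.6},{"dp":[-0.0027,-0.0004,-0.11],"rot":[0,0,-0.3],"jaw":0.6},{"dp":[-0.0027,-0.0004,-0.15],"rot":[0,0,-0.3],"jaw":0.6},{"dp":[-0.0027,-0.0004,-0.18],"rot":[0,0,-0.3],"jaw":0.6},{"dp":[-0.0027,-0.0004,-0.197],"rot":[0,0,-0.3],"jaw":0.6},{"dp":[-0.0027,-0.0004,-0.2025],"rot":[0,0,-0.3],"jaw":0.6},{"dp":[-0.0027,-0.0004,-0.2025],"rot":[0,0,-0.3],"jaw":0.6}]'
python3 -m crank '[{"dp":[0,0,0],"rot":[0,0,0],"jaw":0.5},{"dp":[0,0,0],"rot":[0,0,0],"jaw":0.3},{"dp":[0,0,0],"rot":[0,0,0],"jaw":0},{"dp":[0,0,0],"rot":[0,0,0],"jaw":0},{"dp":[0,0,0],"rot":[0,0,0],"jaw":0},{"dp":[0,0,0],"rot":[0,0,0],"jaw":0},{"dp":[0,0,0],"rot":[0,0,0],"jaw":0},{"dp":[0,0,0],"rot":[0,0,0],"jaw":0}]' 60
python3 -m crank '[{"dp":[0,0,0.01],"rot":[0,0,0],"jaw":0},{"dp":[0,0,0.03],"rot":[0,0,0],"jaw":0},{"dp":[0,0,0.06],"rot":[0,0,0],"jaw":0},{"dp":[0,0,0.1],"rot":[0,0,0],"jaw":0},{"dp":[0,0.01,0.14],"rot":[0,0,8],"jaw":0},{"dp":[-0.01,0.02,0.17],"rot":[0,0,16],"jaw":0},{"dp":[-0.02,0.04,0.18],"rot":[0,0,24],"jaw":0},{"dp":[-0.03,0.06,0.18],"rot":[0,0,32],"jaw":0}]'
python3 - <<'E'
from h import *
c=cap("wrist"); held(c,.008); st()
print(CAB[:3,3]+CAB[:3,:3]@[-.084,0,0])
E
```

```text
time: 42.05
position: [0.6295, -0.1726, 0.0116]
ee_rot: [1.0, -0.001, 0.0, 0.0]
contact_force: [-0.2, -0.5, -0.3]
grip_width: 0.0513
time: 42.85
position: [0.6303, -0.1728, 0.0132]
ee_rot: [1.0, -0.001, 0.001, 0.0]
contact_force: [-1.1, 0.9, 5.9]
grip_width: 0.0179
time: 43.65
position: [0.5998, -0.1124, 0.1943]
ee_rot: [0.961, 0.277, 0.002, 0.001]
contact_force: [0.5, 1.1, -1.4]
grip_width: 0.0183
held tag tool x range -0.0173 0.0169 y -0.0102 0.0108
t 43.7 pos [ 0.5974 -0.1069  0.193 ] yaw(x) 32.7 F [-2.7  4.3 -2. ] w 0.0181
[0.47100728 0.13321768 0.        ]
```

```bash
python3 -m crank '[{"dp":[-0.015,0.035,0],"rot":[0,0,8],"jaw":0},{"dp":[-0.03,0.07,0],"rot":[0,0,16],"jaw":0},{"dp":[-0.05,0.1,0],"rot":[0,0,24],"jaw":0},{"dp":[-0.07,0.13,0],"rot":[0,0,32],"jaw":0},{"dp":[-0.09,0.16,0],"rot":[0,0,40],"jaw":0},{"dp":[-0.105,0.19,0],"rot":[0,0,48],"jaw":0},{"dp":[-0.12,0.22,0],"rot":[0,0,51.8],"jaw":0},{"dp":[-0.1286,0.2456,0],"rot":[0,0,51.8],"jaw":0}]'
python3 -m crank '[{"dp":[0,0,0],"rot":[0,0,0],"jaw":0},{"dp":[0,0,0],"rot":[0,0,0],"jaw":0},{"dp":[0,0,0],"rot":[0,0,0],"jaw":0},{"dp":[0,0,0],"rot":[0,0,0],"jaw":0},{"dp":[0,0,0],"rot":[0,0,0],"jaw":0},{"dp":[0,0,0],"rot":[0,0,0],"jaw":0},{"dp":[0,0,0],"rot":[0,0,0],"jaw":0},{"dp":[0,0,0],"rot":[0,0,0],"jaw":0}]'
python3 - <<'E'
from h import *
c=cap("wrist"); held(c,.008); st(); save(c,"w19")
E
```

```text
time: 44.5
position: [0.4686, 0.1344, 0.1914]
ee_rot: [0.744, 0.668, -0.0, 0.0]
contact_force: [1.4, 0.2, -1.7]
grip_width: 0.0181
time: 45.3
position: [0.4705, 0.133, 0.1913]
ee_rot: [0.745, 0.667, 0.0, 0.0]
contact_force: [0.1, 0.3, -2.2]
grip_width: 0.0178
held tag tool x range -0.017 0.0162 y -0.0099 0.0103
t 45.35 pos [0.4704 0.133  0.1913] yaw(x) 83.69 F [ 0.1  0.5 -2.4] w 0.0182
```

View pics/w19.png

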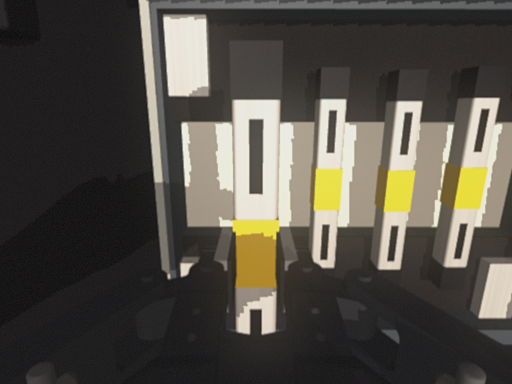

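```bash
python3 -m crank '[{"dp":[0.0005,0,-0.03],"rot":[0,0,0],"jaw":0},{"dp":[0.0005,0,-0.06],"rot":[0,0,0],"jaw":0},{"dp":[0.0005,0,-0.08],"rot":[0,0,0],"jaw":0},{"dp":[0.0005,0,-0.095],"rot":[0,0,0],"jaw":0},{"dp":[0.0005,0,-0.103],"rot":[0,0,0],"jaw":0},{"dp":[0.0005,0,-0.106],"rot":[0,0,0],"jaw":0},{"dp":[0.0005,0,-0.1075],"rot":[0,0,0],"jaw":0},{"dp":[0.0005,0,-0.1075],"rot":[0,0,0],"jaw":0}]'
python3 -m crank '[{"dp":[0,0,0],"rot":[0,0,0],"jaw":0},{"dp":[0,0,0],"rot":[0,0,0],"jaw":0.1},{"dp":[0,0,0],"rot":[0,0,0],"jaw":0.25},{"dp":[0,0,0],"rot":[0,0,0],"jaw":0.4},{"dp":[0,0,0],"rot":[0,0,0],"jaw":0.42},{"dp":[0,0,0.0],"rot":[0,0,0],"jaw":0.42},{"dp":[0,0,0.02],"rot":[0,0,0],"jaw":0.42},{"dp":[0,0,0.05],"rot":[0,0,0],"jaw":0.42}]'
python3 -m crank '[{"dp":[0,0,0.04],"rot":[0,0,0],"jaw":0.42},{"dp":[0,0,0.08],"rot":[0,0,0],"jaw":0.42},{"dp":[0.02,0,0.12],"rot":[0,0,0],"jaw":0.42},{"dp":[0.05,0,0.15],"rot":[0,0,0],"jaw":0.6},{"dp":[0.08,-0.01,0.2],"rot":[0,0,0],"jaw":1},{"dp":[0.08,-0.01,0.2],"rot":[0,0,0],"jaw":1},{"dp":[0.08,-0.01,0.2],"rot":[0,0,0],"jaw":1},{"dp":[0.08,-0.01,0.2],"rot":[0,0,0],"jaw":1}]'
python3 - <<'E'
from h import *
st(); c=cap("wrist"); save(c,"w20")
for t in tags(c,.09): print(*t, (CAB[:3,:3].T@(np.r_[t[2],0]-CAB[:3,3])).round(4))
c=cap("top"); save(c,"top20"); c=cap("scene"); save(c,"scene20",None,1.5)
E
```

```text
time: 46.15
position: [0.4715, 0.1333, 0.0844]
ee_rot: [0.745, 0.667, 0.001, 0.0]
contact_force: [0.4, -0.2, -1.3]
grip_width: 0.0183
time: 46.95
position: [0.4694, 0.1326, 0.1329]
ee_rot: [0.745, 0.667, -0.002, -0.001]
contact_force: [0.4, 0.5, 0.0]
grip_width: 0.0358
time: 47.75
position: [0.5496, 0.1233, 0.3324]
ee_rot: [0.745, 0.667, -0.001, -0.001]
contact_force: [-0.2, -0.7, -0.5]
grip_width: 0.0853
t 47.75 pos [0.5496 0.1233 0.3324] yaw(x) 83.73 F [-0.2 -0.7 -0.5] w 0.0853
[191.8 157.6] 468 [0.4722 0.132 ] [32.  21.8] 83.8 [-0.0827 -0.0011  0.    ]
[237.2 157.2] 433 [0.5271 0.1273] [32.1 19.5] 83.3 [-0.0276  0.0003  0.    ]
[328.7 156.5] 434 [0.6382 0.1159] [30.7 20.4] 83.8 [0.0841 0.0011 0.    ]
[282.7 158.3] 428 [0.5827 0.1194] [31.1 19.5] 84.7 [ 0.0285 -0.0015  0.    ]
```

View pics/w20.png

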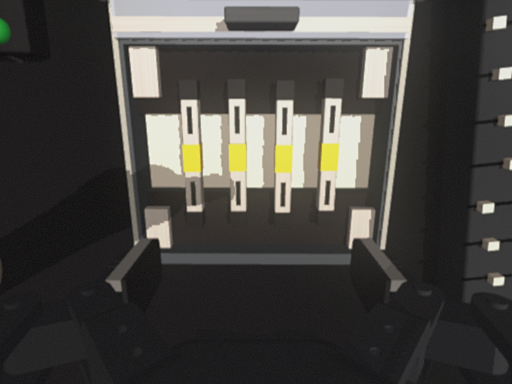

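View pics/scene20.png

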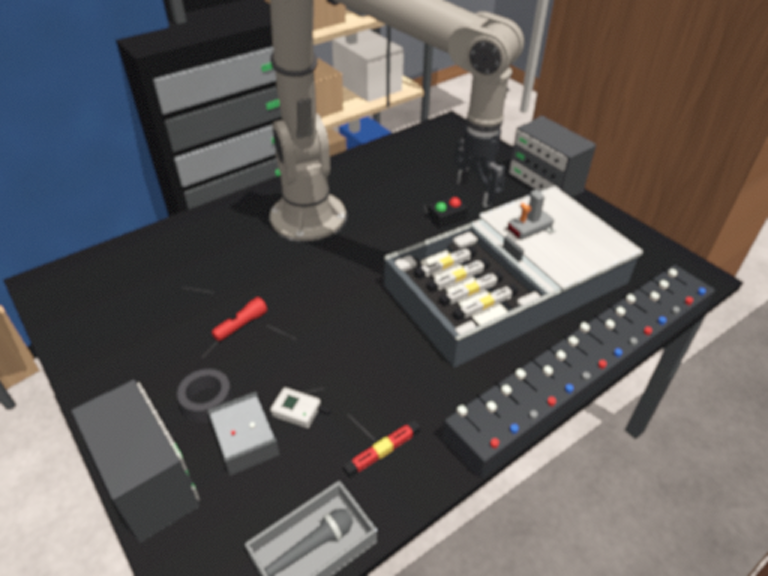

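View pics/top20.png

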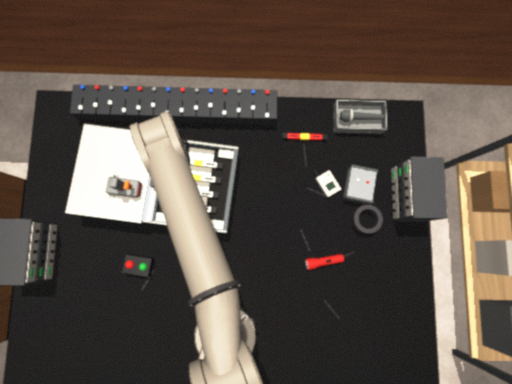

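```bash
python3 -m crank '[{"dp":[0,0,0.03],"rot":[0,0,8],"jaw":1},{"dp":[0,0.03,0.06],"rot":[0,0,16],"jaw":1},{"dp":[0,0.07,0.07],"rot":[0,0,24],"jaw":1},{"dp":[0,0.11,0.07],"rot":[0,0,32],"jaw":1},{"dp":[0,0.15,0.07],"rot":[0,0,40],"jaw":1},{"dp":[0,0.19,0.07],"rot":[0,0,48],"jaw":1},{"dp":[0,0.22,0.07],"rot":[0,0,56],"jaw":1},{"dp":[0,0.22,0.07],"rot":[0,0,64],"jaw":1}]'
python3 -m crank '[{"dp":[0,0,0],"rot":[0,0,8],"jaw":1},{"dp":[0,0,0],"rot":[0,0,16],"jaw":1},{"dp":[0,0,0],"rot":[0,0,24],"jaw":1},{"dp":[0,0,0],"rot":[0,0,26],"jaw":1},{"dp":[0,0,0],"rot":[0,0,26],"jaw":1},{"dp":[0,0,0],"rot":[0,0,26],"jaw":1},{"dp":[0,0,0],"rot":[0,0,26],"jaw":1},{"dp":[0,0,0],"rot":[0,0,26],"jaw":1}]'
python3 - <<'E'
from h import *
st(); c=cap("wrist"); save(c,"w21",None,1.5)
for n in ("trigger_roll","trigger","grip_top"):
    print(n,[(round(float(d["conf"]),2),d["extent"]) for d in find_in(n,c)][:3])
E
```

```text
time: 48.7
position: [0.5474, 0.3487, 0.4022]
ee_rot: [0.271, 0.963, 0.001, -0.002]
contact_force: [-0.7, 0.7, 0.2]
grip_width: 0.0854
time: 49.5
position: [0.5508, 0.3431, 0.4037]
ee_rot: [0.055, 0.998, -0.0, 0.0]
contact_force: [-1.2, 0.3, -0.0]
grip_width: 0.0856
t 49.5 pos [0.5508 0.3431 0.4037] yaw(x) 173.68 F [-1.2  0.3 -0. ] w 0.0856
trigger_roll [(0.77, [242.0, 131.3, 257.3, 157.6]), (0.59, [1.4, 41.5, 435.2, 282.1])]
trigger [(0.82, [240.5, 130.7, 257.8, 160.1])]
grip_top [(0.67, [0.0, 40.9, 430.0, 279.8])]
```

View pics/w21.png

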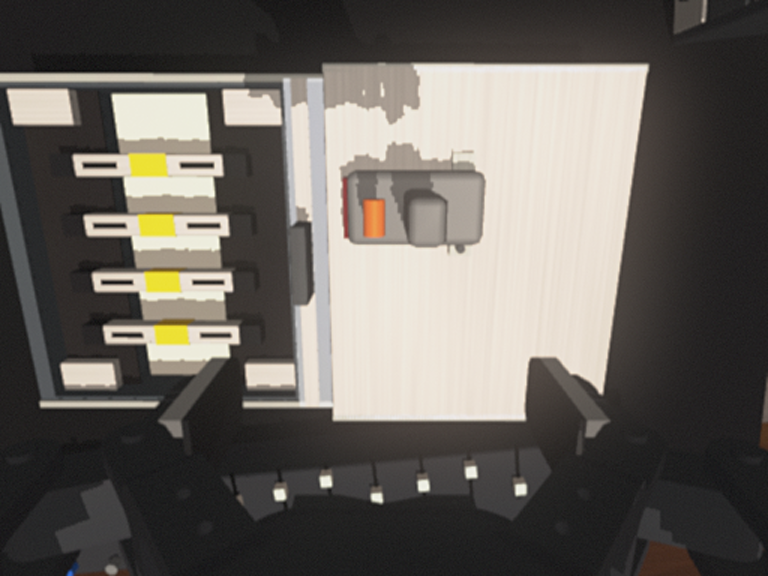

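```bash
python3 - <<'E'
from h import *
c=cap("wrist")
for n,u,z in (("roll",(373.5,218),.204),("grip",(427.5,219.5),.23)):
    P=back(c,[(np.array(u)+.5)/1.5-.5],z)[0]; print(n,P,(P-CAB[:3,3])@CAB[:3,:3])
E
```

```text
roll [0.52859927 0.33832532 0.204     ] [-0.04926315  0.2101888   0.204     ]
grip [0.53006808 0.3745838  0.23      ] [-0.05178201  0.24638949  0.23      ]
```

```bash
python3 -m crank '[{"dp":[-0.01,0.01,-0.02],"rot":[0,0,0],"jaw":1},{"dp":[-0.0205,0.0224,-0.05],"rot":[0,0,0],"jaw":1},{"dp":[-0.0205,0.0224,-0.08],"rot":[0,0,0],"jaw":1},{"dp":[-0.0205,0.0224,-0.11],"rot":[0,0,0],"jaw":1},{"dp":[-0.0205,0.0224,-0.13],"rot":[0,0,0],"jaw":1},{"dp":[-0.0205,0.0224,-0.13],"rot":[0,0,0],"jaw":1},{"dp":[-0.0205,0.0224,-0.13],"rot":[0,0,0],"jaw":1},{"dp":[-0.0205,0.0224,-0.13],"rot":[0,0,0],"jaw":1}]'
python3 - <<'E'
from h import *
st(); c=cap("wrist"); save(c,"w22",None,1.5)
E
```

```text
time: 50.55
position: [0.531, 0.3663, 0.2756]
ee_rot: [0.055, 0.998, 0.001, 0.001]
contact_force: [0.4, 0.4, 0.1]
grip_width: 0.0855
t 50.55 pos [0.531  0.3663 0.2756] yaw(x) 173.68 F [0.4 0.4 0.1] w 0.0855
```

View pics/w22.png

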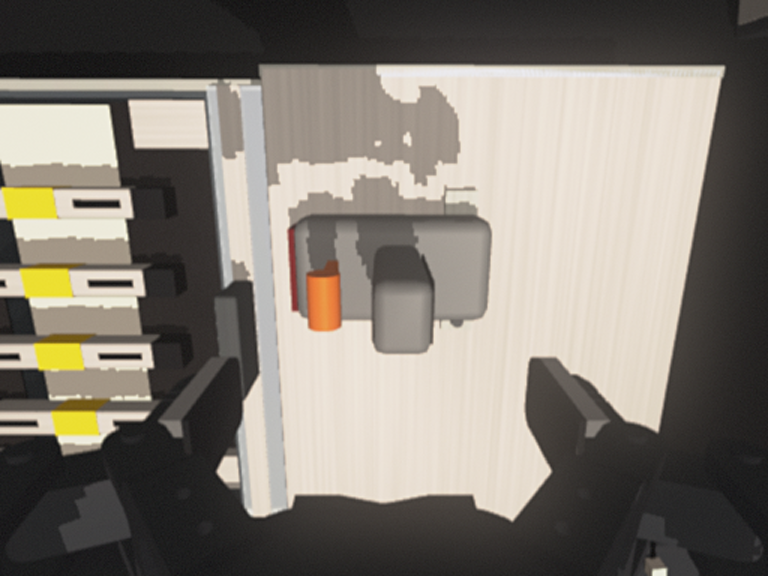

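```bash
python3 -m crank '[{"dp":[0,0,-0.02],"rot":[0,0,0],"jaw":1},{"dp":[0,0,-0.04],"rot":[0,0,0],"jaw":1},{"dp":[0,0,-0.055],"rot":[0,0,0],"jaw":1},{"dp":[0,0,-0.068],"rot":[0,0,0],"jaw":1},{"dp":[0,0,-0.076],"rot":[0,0,0],"jaw":1},{"dp":[0,0,-0.079],"rot":[0,0,0],"jaw":1},{"dp":[0,0,-0.079],"rot":[0,0,0],"jaw":1},{"dp":[0,0,-0.079],"rot":[0,0,0],"jaw":1}]'
python3 - <<'E'
from h import *
st(); c=cap("wrist"); save(c,"w23",None,1.5)
E
```

```text
time: 51.4
position: [0.5307, 0.3659, 0.1955]
ee_rot: [0.055, 0.998, 0.001, 0.0]
contact_force: [-0.0, 0.7, 0.2]
grip_width: 0.0853
t 51.4 pos [0.5307 0.3659 0.1955] yaw(x) 173.69 F [-0.   0.7  0.2] w 0.0853
```

View pics/w23.png

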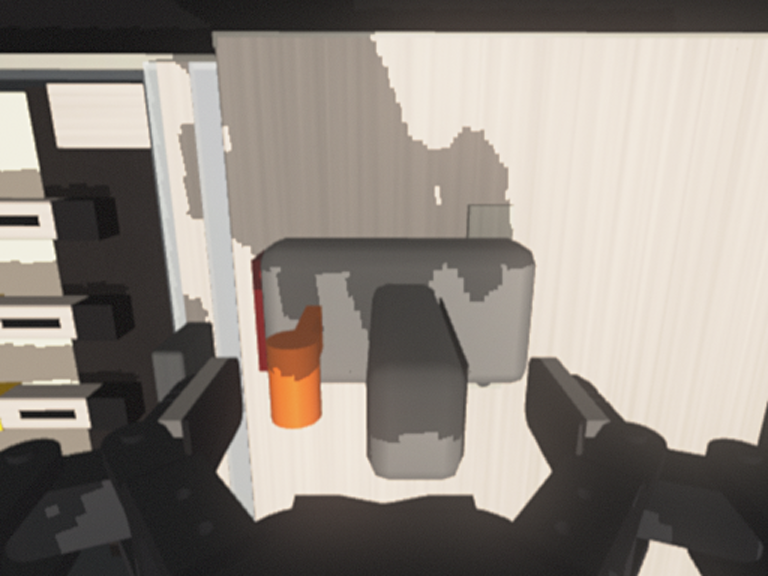

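```bash
python3 -m crank '[{"dp":[0,0,0],"rot":[0,0,0],"jaw":0.85},{"dp":[0,0,0],"rot":[0,0,0],"jaw":0.75},{"dp":[0,0,0],"rot":[0,0,0],"jaw":0.65},{"dp":[0,0,0],"rot":[0,0,0],"jaw":0.55},{"dp":[0,0,0],"rot":[0,0,0],"jaw":0.45},{"dp":[0,0,0],"rot":[0,0,0],"jaw":0.4},{"dp":[0,0,0],"rot":[0,0,0],"jaw":0.4},{"dp":[0,0,0],"rot":[0,0,0],"jaw":0.4}]' 40
python3 - <<'E'
from h import *
st(); c=cap("wrist"); save(c,"w24",None,1.5)
E
```

```text
time: 52.25
position: [0.5314, 0.3661, 0.196]
ee_rot: [0.055, 0.998, 0.001, 0.001]
contact_force: [1.8, 1.3, 6.2]
grip_width: 0.0418
t 52.25 pos [0.5314 0.3661 0.196 ] yaw(x) 173.67 F [1.8 1.3 6.2] w 0.0418
```

View pics/w24.png

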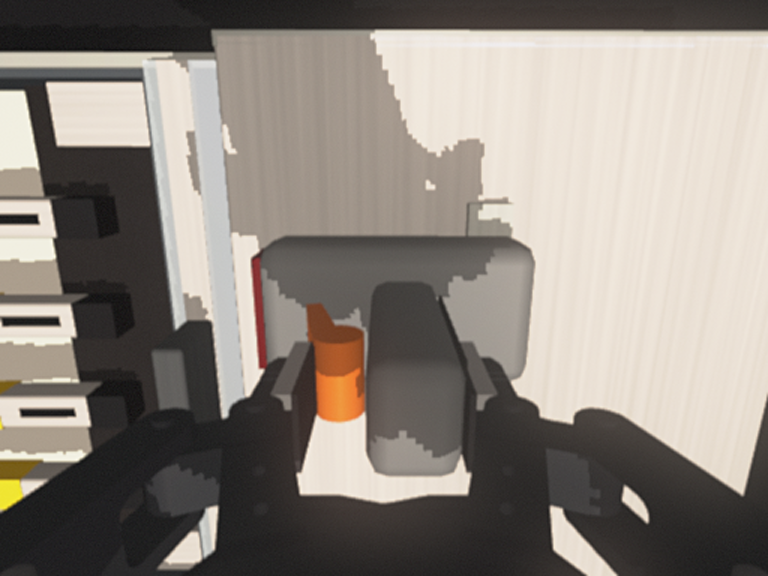

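```bash
python3 -m crank '[{"dp":[0,0,0],"rot":[0,0,0],"jaw":0.3},{"dp":[0,0,0],"rot":[0,0,0],"jaw":0.2},{"dp":[0,0,0],"rot":[0,0,0],"jaw":0.2},{"dp":[0,0,0],"rot":[0,0,0],"jaw":0.2},{"dp":[0,0,0],"rot":[0,0,0],"jaw":0.2},{"dp":[0,0,0],"rot":[0,0,0],"jaw":0.2},{"dp":[0,0,0],"rot":[0,0,0],"jaw":0.2},{"dp":[0,0,0],"rot":[0,0,0],"jaw":0.2}]' 50
python3 -m crank '[{"dp":[0,0,0],"rot":[0,0,0],"jaw":0.5},{"dp":[0,0,0],"rot":[0,0,0],"jaw":0.7},{"dp":[0,0,0],"rot":[0,0,0],"jaw":1},{"dp":[0,0,0],"rot":[0,0,0],"jaw":1},{"dp":[0,0,0],"rot":[0,0,0],"jaw":1},{"dp":[0,0,0],"rot":[0,0,0],"jaw":1},{"dp":[0,0,0],"rot":[0,0,0],"jaw":1},{"dp":[0,0,0],"rot":[0,0,0],"jaw":1}]'
python3 - <<'E'
from h import *
st(); c=cap("wrist"); save(c,"w25")
E
```

```text
time: 53.1
position: [0.5314, 0.3662, 0.196]
ee_rot: [0.055, 0.998, 0.001, 0.001]
contact_force: [2.3, 1.7, 6.2]
grip_width: 0.0415
time: 53.9
position: [0.5304, 0.3658, 0.1949]
ee_rot: [0.055, 0.998, 0.0, 0.0]
contact_force: [0.7, -0.4, 0.4]
grip_width: 0.0854
t 53.9 pos [0.5304 0.3658 0.1949] yaw(x) 173.7 F [ 0.7 -0.4  0.4] w 0.0854
```

View pics/w25.png

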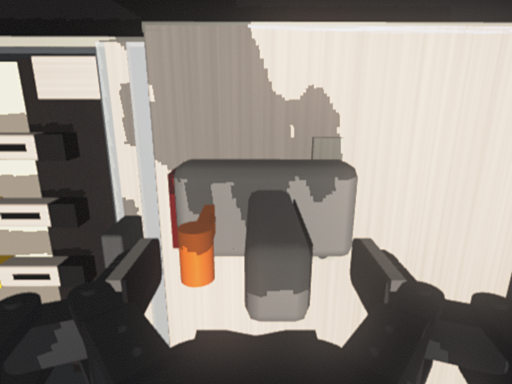

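```bash
python3 -m crank '[{"dp":[0,0,0.04],"rot":[0,0,0],"jaw":1},{"dp":[0,0,0.08],"rot":[0,0,0],"jaw":1},{"dp":[0,0,0.11],"rot":[0,0,0],"jaw":1},{"dp":[0.01,-0.02,0.13],"rot":[0,0,0],"jaw":1},{"dp":[0.03,-0.06,0.13],"rot":[0,0,0],"jaw":0.6},{"dp":[0.05,-0.1,0.13],"rot":[0,0,0],"jaw":0.5},{"dp":[0.0515,-0.1,0.13],"rot":[0,0,0],"jaw":0.5},{"dp":[0.0515,-0.1,0.13],"rot":[0,0,0],"jaw":0.5}]'
python3 -m crank '[{"dp":[0,0,0],"rot":[0,0,0],"jaw":0.5},{"dp":[0,0,0],"rot":[0,0,0],"jaw":0.5},{"dp":[0,0,0],"rot":[0,0,0],"jaw":0.5},{"dp":[0,0,0],"rot":[0,0,0],"jaw":0.5},{"dp":[0,0,0],"rot":[0,0,0],"jaw":0.5},{"dp":[0,0,0],"rot":[0,0,0],"jaw":0.5},{"dp":[0,0,0],"rot":[0,0,0],"jaw":0.5},{"dp":[0,0,0],"rot":[0,0,0],"jaw":0.5}]'
python3 - <<'E'
from h import *
st(); c=cap("wrist"); save(c,"w26",None,1.5)
for t in tags(c,.09): print(*t, (CAB[:3,:3].T@(np.r_[t[2],0]-CAB[:3,3])).round(4))
E
```

```text
time: 54.75
position: [0.5829, 0.2637, 0.3245]
ee_rot: [0.057, 0.998, 0.0, -0.0]
contact_force: [-0.7, 0.3, 0.5]
grip_width: 0.0424
time: 55.55
position: [0.5819, 0.2654, 0.3248]
ee_rot: [0.055, 0.998, 0.0, 0.0]
contact_force: [-0.2, 0.5, 0.3]
grip_width: 0.0428
t 55.55 pos [0.5819 0.2654 0.3248] yaw(x) 173.68 F [-0.2  0.5  0.3] w 0.0428
[126.   74.9] 560 [0.4716 0.1322] [32.9 19. ] 83.7 [-0.0833 -0.0009  0.    ]
[131.8 125.5] 504 [0.5267 0.1267] [32.6 19.4] 83.7 [-0.0279 -0.0004  0.    ]
[135.4 172. ] 458 [0.5815 0.1193] [32.7 19.8] 83.7 [ 0.0274 -0.0017  0.    ]
[141.7 215.5] 415 [0.6373 0.1155] [32.6 20. ] 83.7 [0.0832 0.0006 0.    ]
```

View pics/w26.png

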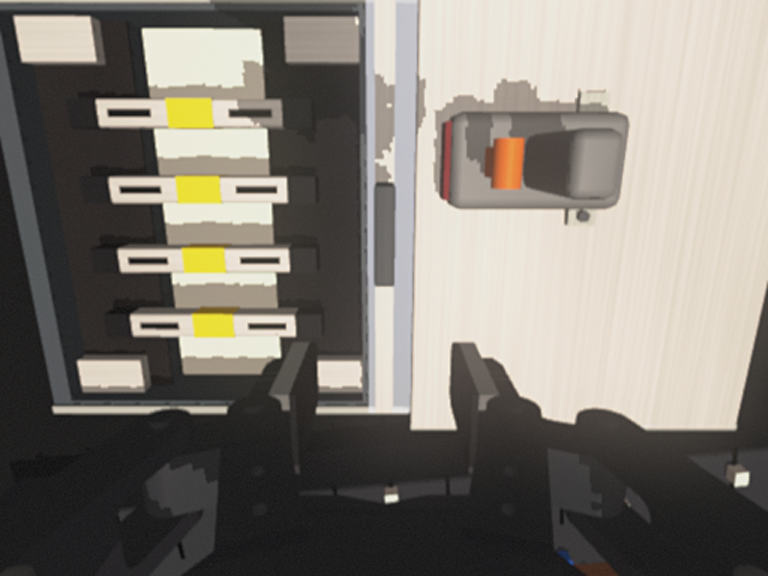

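```bash
python3 -m crank '[{"dp":[0,0.001,-0.04],"rot":[0,0,0],"jaw":0.5},{"dp":[0,0.001,-0.08],"rot":[0,0,0],"jaw":0.5},{"dp":[0,0.001,-0.12],"rot":[0,0,0],"jaw":0.5},{"dp":[0,0.001,-0.15],"rot":[0,0,0],"jaw":0.5},{"dp":[0,0.001,-0.17],"rot":[0,0,0],"jaw":0.5},{"dp":[0,0.001,-0.18],"rot":[0,0,0],"jaw":0.5},{"dp":[0,0.001,-0.187],"rot":[0,0,0],"jaw":0.5},{"dp":[0,0.001,-0.187],"rot":[0,0,0],"jaw":0.5}]'
python3 -m crank '[{"dp":[0,0,0],"rot":[0,0,0],"jaw":0.4},{"dp":[0,0,0],"rot":[0,0,0],"jaw":0.2},{"dp":[0,0,0],"rot":[0,0,0],"jaw":0},{"dp":[0,0,0],"rot":[0,0,0],"jaw":0},{"dp":[0,0,0],"rot":[0,0,0],"jaw":0},{"dp":[0,0,0],"rot":[0,0,0],"jaw":0},{"dp":[0,0,0],"rot":[0,0,0],"jaw":0},{"dp":[0,0,0],"rot":[0,0,0],"jaw":0}]' 30
```

```text
time: 56.4
position: [0.582, 0.2665, 0.1377]
ee_rot: [0.055, 0.998, 0.0, -0.0]
contact_force: [-0.6, 0.2, 0.3]
grip_width: 0.0428
time: 57.2
position: [0.5824, 0.2659, 0.1391]
ee_rot: [0.055, 0.998, -0.001, 0.001]
contact_force: [-1.8, -2.9, 6.1]
grip_width: 0.0128
```

```bash
python3 -m crank '[{"dp":[-0.0011,-0.01,0],"rot":[0,0,0],"jaw":0},{"dp":[-0.0033,-0.03,0],"rot":[0,0,0],"jaw":0},{"dp":[-0.0066,-0.06,0],"rot":[0,0,0],"jaw":0},{"dp":[-0.0099,-0.09,0],"rot":[0,0,0],"jaw":0},{"dp":[-0.0132,-0.12,0],"rot":[0,0,0],"jaw":0},{"dp":[-0.0166,-0.15,0],"rot":[0,0,0],"jaw":0},{"dp":[-0.0199,-0.18,0],"rot":[0,0,0],"jaw":0},{"dp":[-0.0221,-0.2,0],"rot":[0,0,0],"jaw":0}]'
python3 -m crank '[{"dp":[-0.0022,-0.02,0],"rot":[0,0,0],"jaw":0},{"dp":[-0.0044,-0.04,0],"rot":[0,0,0],"jaw":0},{"dp":[-0.0061,-0.055,0],"rot":[0,0,0],"jaw":0},{"dp":[-0.0072,-0.065,0],"rot":[0,0,0],"jaw":0},{"dp":[-0.0079,-0.071,0],"rot":[0,0,0],"jaw":0},{"dp":[-0.0081,-0.074,0],"rot":[0,0,0],"jaw":0},{"dp":[-0.0084,-0.076,0],"rot":[0,0,0],"jaw":0},{"dp":[-0.0084,-0.076,0],"rot":[0,0,0],"jaw":0}]'
```

```text
time: 58.0
position: [0.5599, 0.0653, 0.1391]
ee_rot: [0.056, 0.998, 0.0, 0.001]
contact_force: [-0.3, 2.2, 6.1]
grip_width: 0.0132
time: 58.8
position: [0.5517, -0.0076, 0.1391]
ee_rot: [0.055, 0.998, 0.002, 0.001]
contact_force: [-1.4, 3.8, 5.9]
grip_width: 0.0127
```

```bash
python3 -m crank '[{"dp":[-0.0002,-0.002,0],"rot":[0,0,0],"jaw":0},{"dp":[-0.0004,-0.004,0],"rot":[0,0,0],"jaw":0},{"dp":[-0.0004,-0.004,0],"rot":[0,0,0],"jaw":0},{"dp":[-0.0004,-0.004,0],"rot":[0,0,0],"jaw":0},{"dp":[-0.0004,-0.004,0],"rot":[0,0,0],"jaw":0},{"dp":[-0.0004,-0.004,0],"rot":[0,0,0],"jaw":0},{"dp":[-0.0004,-0.004,0],"rot":[0,0,0],"jaw":0},{"dp":[-0.0004,-0.004,0],"rot":[0,0,0],"jaw":0}]'
```

```text
time: 59.6
position: [0.5517, -0.0076, 0.1391]
ee_rot: [0.054, 0.999, 0.004, 0.001]
contact_force: [0.0, 9.5, 4.1]
grip_width: 0.013
```

```bash
python3 -m crank '[{"dp":[0,0.004,0],"rot":[0,0,0],"jaw":0},{"dp":[0,0.004,0],"rot":[0,0,0],"jaw":0.3},{"dp":[0,0.004,0],"rot":[0,0,0],"jaw":0.6},{"dp":[0,0.004,0],"rot":[0,0,0],"jaw":0.6},{"dp":[0,0.004,0.01],"rot":[0,0,0],"jaw":0.6},{"dp":[0,0.004,0.05],"rot":[0,0,0],"jaw":0.6},{"dp":[0,0.004,0.1],"rot":[0,0,0],"jaw":0.6},{"dp":[0,0.004,0.15],"rot":[0,0,0],"jaw":0.6}]'
python3 -m crank '[{"dp":[0,0.0,0.05],"rot":[0,0,0],"jaw":0.6},{"dp":[-0.02,0.04,0.08],"rot":[0,0,0],"jaw":0.6},{"dp":[-0.02,0.08,0.08],"rot":[0,0,0],"jaw":0.6},{"dp":[-0.02,0.1,0.08],"rot":[0,0,0],"jaw":0.6},{"dp":[-0.02,0.1,0.08],"rot":[0,0,0],"jaw":0.6},{"dp":[-0.02,0.1,0.08],"rot":[0,0,0],"jaw":0.6},{"dp":[-0.02,0.1,0.08],"rot":[0,0,0],"jaw":0.6},{"dp":[-0.02,0.1,0.08],"rot":[0,0,0],"jaw":0.6}]'
python3 - <<'E'
from h import *
st(); c=cap("wrist"); save(c,"w27",None,1.5)
for t in tags(c,.09): print(*t, (CAB[:3,:3].T@(np.r_[t[2],0]-CAB[:3,3])).round(4))
c=cap("scene"); save(c,"scene27",None,1.5)
E
```

```text
time: 60.4
position: [0.5505, -0.0095, 0.2898]
ee_rot: [0.055, 0.998, 0.0, -0.0]
contact_force: [0.8, 0.3, 0.2]
grip_width: 0.0509
time: 61.2
position: [0.5313, 0.0888, 0.3675]
ee_rot: [0.056, 0.998, -0.0, -0.0]
contact_force: [-0.1, 0.1, 0.3]
grip_width: 0.0513
t 61.2 pos [0.5313 0.0888 0.3675] yaw(x) 173.53 F [-0.1  0.1  0.3] w 0.0513
```

View pics/w27.png

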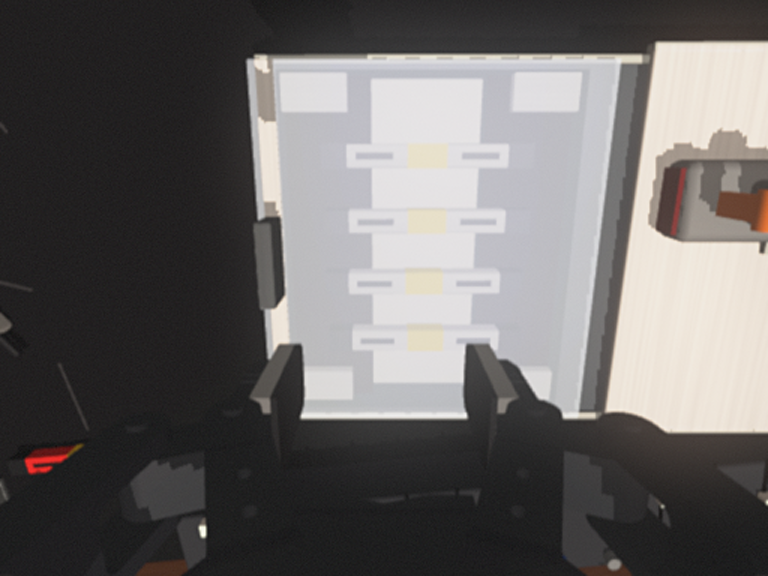

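View pics/scene27.png

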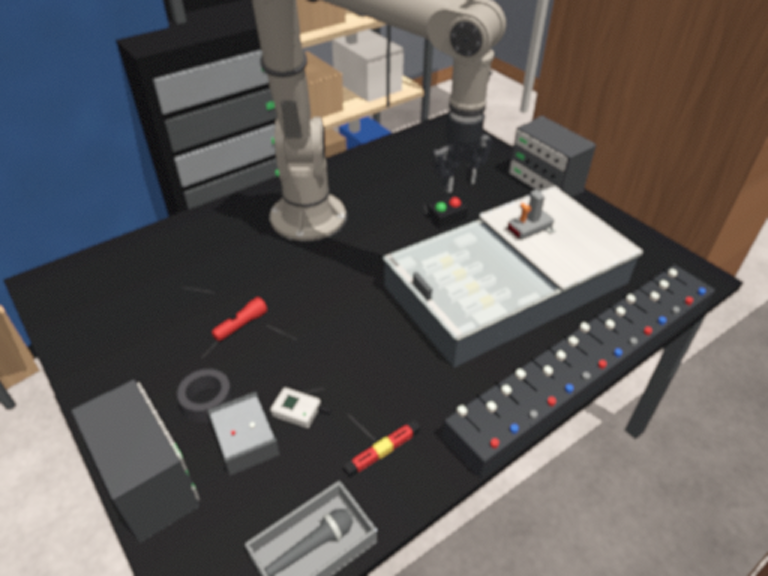

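```bash
python3 - <<'E'
from h import *
c=cap("wrist")
# rib top face: camera is to +y, so left edge of rib = top's -y edge (~257), right top edge ~276
P=back(c,[(np.array((265,262.))+.5)/1.5-.5],.146)[0]; print((P-CAB[:3,3])@CAB[:3,:3]); st()
print(hand_in())
E
```

```text
[-0.00403251 -0.12947189  0.146     ]
t 61.35 pos [0.5312 0.0896 0.3676] yaw(x) 173.6 F [-0.6 -0.4 -0.2] w 0.0515
the job is handed in; nothing more can be done
None
```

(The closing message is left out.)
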